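# Rock the cork stopper out of the leaning flask and stand it on the drip tray

## Task

Open the steel flask that leans in the holder under the plank so that it can air: grip the cork stopper by its wooden knob, rock it from side to side while easing it up until it comes out of the neck, and leave the flask sitting fully down in its holder. Then stand the stopper upright, cork end down, on the grey drip tray, setting it down rather than dropping it, and let go. Leave everything else on the shelf where it is.

Things in the scene. Friction and masses are not known exactly. Their poses are not given: they have to be found in the camera images.
- holder: Fixed shelf bay: two steel brackets carry a mango-wood plank; under its middle a steel tube sleeve (85 mm across, 112 mm long) leans 0.56 rad (32 degrees) from vertical towards -x and holds the flask. Uprights 175 mm either side, 66 mm behind the origin. Origin on the table under the middle; x points to the back (away from the robot at yaw 0), y left, z up.
- plank_edge (a point): Middle of the upper plank's lower front edge, 335 mm above the table, 20 mm horizontally behind the middle of the knob; holder's axes. The plank is 400 mm wide (y), runs 115 mm back (+x), 20 mm thick, with goods up to 70 mm high on it. A gripper pointing straight down at the knob strikes it; one coming in along the flask's axis clears it.
- flask: Loose steel flask, 74 mm across, 215 mm long, 0.6 to 1.0 kg, standing in the holder's leaning sleeve with its mouth to the front, with 1.5 mm of play all round. Only its weight holds it down: a straight pull on the stopper brings the whole flask up. Origin at the centre of its underside; z is its axis, up out of the mouth.
- flask_mouth (a point): Centre of the flask's mouth, level with the rim, 215 mm up the flask's axis; flask's axes. The neck is 54 mm across outside, 39 mm inside.
- flask_seal (a point): Centre of a sprung silicone lip inside the neck, on the axis 10 mm below the rim; flask's axes. It squeezes the cork: a straight pull of over 10 N does not free it but lifts the flask; while the cork is rocked 5 to 10 degrees to each side about this point, a few N draw it up. After 12 mm of rise the foot is past the lip, after 22 mm it is out of the neck.
- stopper: Loose tapered cork stopper with a wooden knob, 66 mm tall, 50 g. Cork 32 mm across at the foot, 37 mm at its top, 32 mm tall; round knob 32 mm across, from 32 to 66 mm above the foot. Origin at the centre of the foot; z along its axis to the knob. At the start the foot is 22 mm below the flask's rim; 10 mm of cork and the 34 mm knob stand above it.
- tray: Fixed shallow grey metal drip tray, 130 mm (x) by 180 mm (y), rim 14 mm high, walls 4 mm. Origin at the centre of its underside; its floor is 4 mm above the origin. It stands to the left or to the right of the holder, nearer the robot.
- housing: Bystander: black underwater camera housing, 72 x 140 mm, 97 mm high, with a round lens port on its -x side reaching 74 mm from the origin. Origin at the centre of its underside.
- mug: Bystander: white ceramic mug, 82 mm across, 92 mm high, handle at +y. Origin at the centre of its underside.
- carabiner: Bystander: stainless carabiner lying flat, 91 x 55 mm, 12 mm high. Origin in its middle on the table.
- float_clip: Bystander: orange plastic float clip lying on the table, about 85 x 22 mm, 20 mm high. Origin on its underside.
- keeper: Bystander: coral silicone snorkel keeper, a coil 58 mm across and 21 mm high, under the plank to the left of the sleeve. Origin at the centre of its underside.
- grease_tub: Bystander: small white tub, 48 mm across, 34 mm high, under the plank to the right of the sleeve. Origin at the centre of its underside.
- screw_flask: Bystander: a second steel flask, standing upright, 70 mm across, 222 mm high, with a black screw cap. Origin at the centre of its underside.

How it is judged (in metres and radians):
On the way, in this order (a step that is already met when the one before it is completed fails the run):
1. the stopper is rocked over to one side in the neck while still well seated (tilted over 3.5 degrees from the flask's axis, risen less than 9 mm) (angle between the z axis of stopper and the z axis of flask, either way round above 0.06 rad and z of stopper in the frame of flask below 0.202 m and distance between stopper and flask_mouth below 0.03 m), for 0.02 s.
2. it is rocked back through the flask's axis (within 2 degrees) with the cork still in the neck (angle between the z axis of stopper and the z axis of flask, either way round below 0.035 rad and z of stopper in the frame of flask below 0.212 m and distance between stopper and flask_mouth below 0.03 m), for 0.02 s.
3. it is rocked over again (over 3.5 degrees) with the cork still in the neck (angle between the z axis of stopper and the z axis of flask, either way round above 0.06 rad and z of stopper in the frame of flask below 0.213 m and distance between stopper and flask_mouth below 0.03 m), for 0.02 s.
4. the stopper is out of the neck and the flask sits down in its holder (distance between stopper and flask_mouth above 0.025 m and z of stopper in the frame of flask above 0.217 m and distance of flask from where it was at the start of the episode below 0.01 m), for 0.1 s.
At the end, for the whole second after the job is handed in: The stopper stands upright (within about 8 degrees) and still on the floor of the drip tray, cork end down, wholly inside its rim, released; the flask sits fully down in its holder (within 10 mm of where it was) (angle between stopper's own z axis and vertical below 0.15 rad and x of stopper in the frame of tray between -0.055 and 0.055 m and y of stopper in the frame of tray between -0.08 and 0.08 m and z of stopper in the frame of tray between 0 and 0.01 m and linear speed of each of stopper, flask below 0.02 m/s and distance of flask from where it was at the start of the episode below 0.01 m); the robot touches nothing.
It fails at once if the flask is pulled more than 15 mm out of its place in the holder (distance of flask from where it was at the start of the episode above 0.015 m).
It fails at once if the stopper is let go in the air (out of the neck, its foot over 20 mm above the tray floor) (distance between stopper and flask_mouth above 0.04 m and height (world z) of stopper above 0.024 m and contact force between the fingers and stopper below 0.05 N).
It fails at once if a bystander is moved by more than 25 mm (distance of any of housing, mug, carabiner, float_clip, keeper, grease_tub, screw_flask from where it was at the start of the episode above 0.025 m).
It also fails if it takes over 67 s, if anything falls off the work surface, if the arm or the gripper's body presses on something with over 40 N, if the wrist force passes 120 N, or if a joint passes its speed limit or range.

## Robot

A 6-joint arm with a two-finger parallel gripper is mounted at the origin on the work surface. World frame = base frame: x ahead of the robot, y to its left, z up, the work surface at z = 0. Lengths are in mm, angles in rad, forces in N, time in s.
With the tool pointing down it reaches from about 350 to 875 mm from the base axis. Payload 4.2 kg.
Tool frame: the origin (TCP) lies at the very end of the fingers, on their centre line; the grasp point (between the pads) lies 19 mm behind it; z points along the fingers, y is the line along which they close (so a half turn about z gives the same grasp; the last joint's range is limited). The gripper opens to 85 mm and grips with 20 to 120 N. Pads are 22 mm wide; open, the fingers measure 114 mm over their backs; the gripper's body (76 mm by 85 mm) begins 54 mm behind the grasp point. The pads swing forward as they close: fully open they stand 13 mm farther back than shut.
Start: joints at [1.507, 0.385, 0.008, 0, -1.194, -0.259], TCP at [198.232, 592.708, 231.312] pointing down, gripper open.
Joint ranges: [-3.14, 3.14], [-1.21, 2.06], [-1.07, 1.41], [-3.16, 2.05], [-2.99, -0.16], [-3.1, 3.1]. Speed limits (rad/s): [2.79, 2.79, 3.14, 3.14, 3.14, 3.14].

## Interface

Orientations are given as a unit quaternion [x, y, z, w].
In Python, from bench import arm gives the robot as it stands. The module is installed in compiled form; this text tells all that it offers.
- The arm moves only by the tool drive_tool, never from a script. Its argument "targets" is a list of rows, each a list of 5 numbers: the closure, from -1 (fully open) to 1 (shut), then the shift along the tool's x, y, z in mm, then the turn about the tool's z in degrees. In form: [[grip, tx, ty, tz, roll], ...]. A call has 1 to 12 rows; each row is the pose to reach, as a shift and turn from the pose commanded when the call began, along the tool's axes at that moment; what a row does not reach only later rows make up. A row lasts 1/10 s, in which the tool goes at most 50 mm and 8.59 degrees, less where a joint would pass 70% of its speed; a pose out of reach is approached as far as the arm can. A call with a gripper value outside its range is refused whole. The fingers move at their own pace and stop on an object; the grip force is fixed at half the most. Time passes only in rows, so rows that repeat a pose let the fingers close. It gives the time, the measured TCP pose, the force, the opening and the grip force at its end, in the units of the state.
- arm.read_state(): the state, without advancing time (a new reading comes with each control period).
- arm.get_image(name): name is "scene" or "top" or "wrist"; returns the picture (400x640x3 uint8, blue, green, red); there is no depth.
- arm.camera_params(name): a dict with "fov_y" (degrees; the focal length in pixels is half the picture's height over the tangent of half this angle, whatever the lens; pixels are square), "cx", "cy" (the principal point, pixels), "rvec" (rotation vector, rad) and "tvec" (3), from world to camera coordinates, as OpenCV has them; the wrist camera has in their place "tool_from_camera" (4x4, takes a point from camera to tool coordinates, whose origin is the TCP and whose axes are the flange's). Camera axes: x right, y down, z forward; pixel columns grow to the right and rows downward; lengths in mm; the calibration is good to about 2 mm. The wrist camera is an equidistant fisheye: a pixel r from the principal point sees the ray r / f radians off the axis. A picture is of the moment at which its call begins: read the wrist's pose just before it. camera_params takes no time and is no camera call.
- arm.job_done(): hands the job in; it is judged then, once.
The state is a dict: "clock": time; "joints": joint angles; "joint_vel": joint speeds; "joint_efforts": joint torques, N m; "position": TCP position; "ee_rot": TCP orientation; "contact_force": force on the tool from outside, world axes, zero at the start; "wrist_torque": the same for the moment, N m; "gripper_width": finger opening in mm; "grasp_force": force on a finger pad.
Only numpy, scipy, OpenCV 4.12 (cv2) and the standard library are available. Lean on these libraries where they do the work, as an engineer would, in place of code of your own. Each camera call takes 0.05 s, during which the arm holds its last target. There are 200 camera calls.

## Working session

There is one attempt and no reset: what is moved stays moved. The work goes in short steps, Python scripts to look and compute and a tool call to move; the robot and the scene stay as the last step left them, time stands still between calls to the robot, and variables do not carry over. Pictures are saved under pics/ and viewed, at most 10 in all, crops included, and the job is handed in when it is done.

Besides the shell and the picture viewer there is one more tool, called after "Call:" as a command line: name --pt "numbers of a row" for each row, then --argument value for the rest. drive_tool: Moves the arm, as the interface text tells. Its arguments: {"type":"object","properties":{"targets":{"type":"array","items":{"type":"array","items":{"type":"number"}}}},"required":["targets"]}

```bash
mkdir -p pics; python3 - <<'E'
from bench import arm
import cv2,numpy as np
s=arm.read_state();print(s)
for n in("scene","top","wrist"):
    print(n,arm.camera_params(n))
    cv2.imwrite(f"pics/{n}0.png",arm.get_image(n))
E
```

```text
{'clock': 0.0, 'joints': array([ 1.50658293e+00,  3.85523226e-01,  6.56593162e-03, -4.90497213e-04,
       -1.19403946e+00, -2.58631693e-01]), 'joint_vel': array([-4.74666987e-04,  4.69329660e-04,  3.09771450e-05,  7.99626844e-05,
        7.62472770e-04,  1.30236288e-04]), 'joint_efforts': array([ 1.38133109e-04, -3.92290914e+01,  1.88402975e+01,  4.18638647e+00,
       -4.59129267e-03, -5.21995418e-06]), 'position': array([198.06879409, 592.127304  , 230.21955996]), 'ee_rot': array([ 9.86984478e-01, -1.60811619e-01, -1.20089693e-04,  1.11714105e-03]), 'contact_force': array([-0.47113732, -0.10285914, -0.86597716]), 'wrist_torque': array([ 0.03751233, -0.00166132,  0.00952826]), 'grasp_force': 0.0, 'gripper_width': 85.35629390009578}
scene {'fov_y': 49.63624630019018, 'cx': 318.8771085477326, 'cy': 202.41164235160585, 'rvec': array([ 1.67112536, -2.15404198,  0.64789327]), 'tvec': array([ 143.71871032,  583.44315382, 1137.53497494])}
top {'fov_y': 49.69497329209652, 'cx': 315.7808989967591, 'cy': 196.71475728973516, 'rvec': array([ 2.14341436, -2.14124306,  0.19438161]), 'tvec': array([ -16.68887409,  595.41688448, 1710.53114849])}
wrist {'fov_y': 65.70646984690485, 'cx': 324.18635862930716, 'cy': 193.02577586207548, 'tool_from_camera': array([[ 8.56754846e-04, -9.62316105e-01, -2.71931939e-01,
         6.91060413e+01],
       [ 9.99999408e-01,  1.00690830e-03, -4.12639044e-04,
        -5.89174273e-01],
       [ 6.70899725e-04, -2.71931425e-01,  9.62316398e-01,
        -1.42961623e+02],
       [ 0.00000000e+00,  0.00000000e+00,  0.00000000e+00,
         1.00000000e+00]])}
```

View pics/scene0.png

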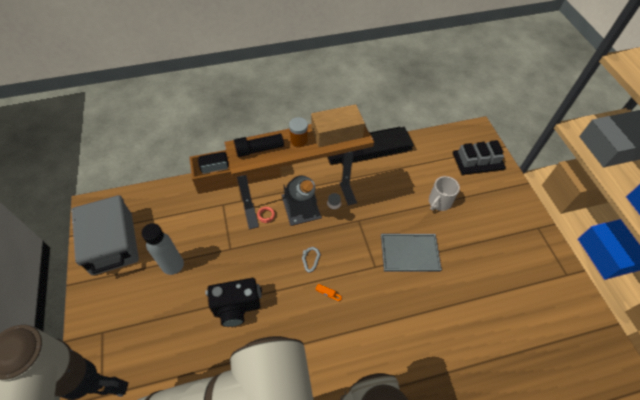

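View pics/top0.png

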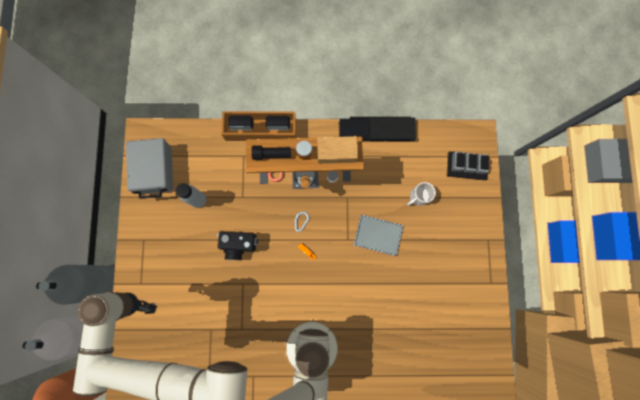

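```bash
python3 - <<'E'
import cv2,numpy as np
a=cv2.imread("pics/scene0.png");b=cv2.imread("pics/top0.png")
A=cv2.resize(a[140:300,230:450],None,fx=3.6,fy=3.6,interpolation=3)[:576,:792]
cv2.imwrite("pics/sc.png",A)
B=cv2.resize(b[130:270,230:430],None,fx=4,fy=4,interpolation=3)
cv2.imwrite("pics/tc.png",B)
E
```

```text
(no output)
```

View pics/sc.png

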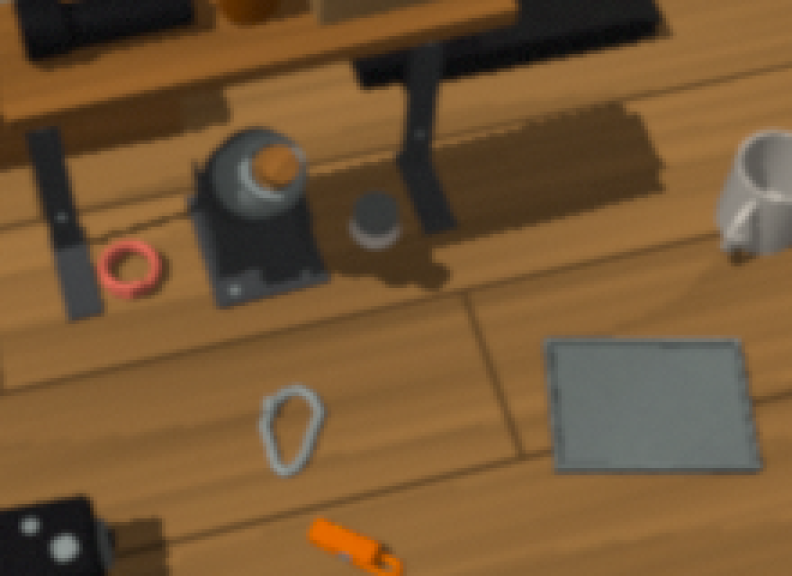

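View pics/tc.png

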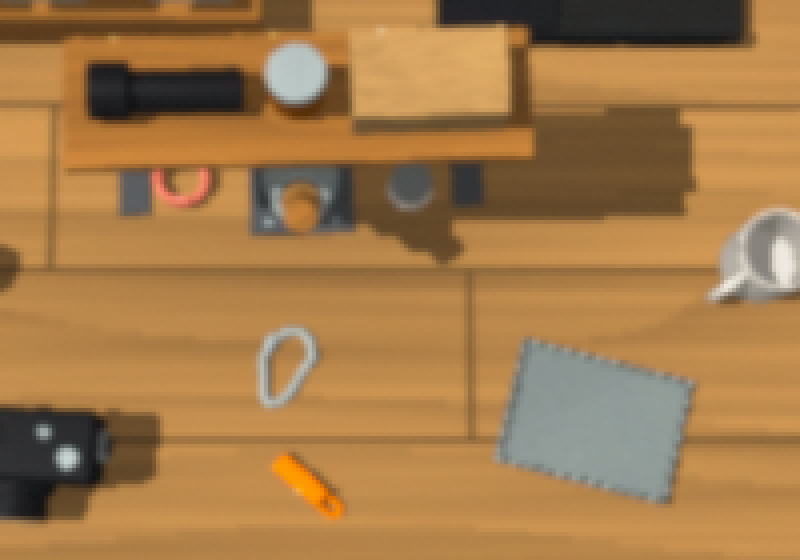

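Call:
drive_tool --pt "-1 0 0 -40 0" --pt "-1 0 0 -80 0" --pt "-1 0 0 -120 0"

```text
clock: 0.45
position: [198.2, 592.3, 352.2]
ee_rot: [0.987, -0.161, 0.0, 0.001]
contact_force: [-0.4, 1.7, 0.8]
gripper_width: 85.3
grasp_force: 0.0
```

```bash
cat > h.py <<'E'
from bench import arm
import cv2,numpy as np
from scipy.spatial.transform import Rotation as R
def ray(n,uv):
    p=arm.camera_params(n);f=200/np.tan(np.radians(p['fov_y']/2));M=R.from_rotvec(p['rvec']).as_matrix()
    d=M.T@np.array([(uv[0]-p['cx'])/f,(uv[1]-p['cy'])/f,1]);return -M.T@p['tvec'],d/np.linalg.norm(d)
def atz(n,uv,z):
    c,d=ray(n,uv);return c+d*(z-c[2])/d[2]
def tri(rs):
    A=0;b=0
    for c,d in rs:
        P=np.eye(3)-np.outer(d,d);A=A+P;b=b+P@c
    x=np.linalg.solve(A,b);return x,[np.linalg.norm((np.eye(3)-np.outer(d,d))@(x-c)) for c,d in rs]
S=lambda u,v:(230+u/3.6,140+v/3.6)
T=lambda u,v:(230+u/4,130+v/4)
E
python3 - <<'E'
from h import *
np.set_printoptions(precision=1,suppress=True)
print("knob",tri([ray("scene",S(276,166)),ray("top",T(301,206))]))
for n,F,cs in(("top",T,[(526,338),(694,382),(668,502),(500,458)]),("scene",S,[(545,340),(740,340),(762,470),(555,470)])):
    q=np.array([atz(n,F(*c),14) for c in cs]);print(n,q[:,:2].tolist(),q.mean(0),[np.linalg.norm(q[i]-q[i-1]) for i in range(4)])
print("plank",[atz("top",T(*c),335) for c in((65,168),(533,155))])
print("base plate",[atz("top",T(*c),3) for c in((251,233),(352,233),(122,213),(151,213),(453,204),(483,204))])
print("carab",atz("top",T(287,367),8),"clip",atz("top",T(308,485),12),"tub",atz("top",T(411,185),34),"keeper",atz("top",T(183,180),15),"mug",atz("top",(423,195),92),"screw",atz("top",(185,190),222),"housing",atz("top",(236,242),97),tri([ray("scene",(151,232)),ray("top",(185,190))]))
E
```

```text
knob (array([619.6,  26. , 242.4]), [np.float64(0.7636198801610707), np.float64(0.7636198801610431)])
top [[527.1993622080254, -205.77880929670408], [481.79248491170637, -378.5628103037578], [359.09025197165573, -347.81891179419114], [403.6441593081719, -176.9629611507347]] [ 442.9 -277.3   14. ] [np.float64(126.8709630608814), np.float64(178.65076408962963), np.float64(126.49515905377952), np.float64(176.56955153488408)]
scene [[526.4177261967444, -202.14987017354343], [482.22559239357474, -376.5707712368616], [356.90066407792494, -344.22084072523063], [401.72464316545165, -168.21650138952577]] [ 441.8 -272.8   14. ] [np.float64(129.22785486450286), np.float64(179.93219672370222), np.float64(129.43282296786282), np.float64(181.6224561177306)]
plank [array([633.1, 226.8, 335. ]), array([ 645.9, -175.3,  335. ])]
base plate [array([638.9,  79.8,   3. ]), array([639.2, -26.1,   3. ]), array([659.9, 215.2,   3. ]), array([660. , 184.8,   3. ]), array([ 670.6, -132.6,    3. ]), array([ 670.7, -164.3,    3. ])]
carab [497.4  41.2   8. ] clip [376.3  19.2  12. ] tub [684.2 -86.7  34. ] keeper [692.9 150.9  15. ] mug [ 596.3 -443.7   92. ] screw [590.5 465.6 222. ] housing [408.5 294.6  97. ] (array([592.2, 472.5, 214.6]), [np.float64(4.634828963212396), np.float64(4.634828963212456)])
```

Call:
drive_tool --pt "-1 0 0 -60 0" --pt "-1 0 0 -120 0" --pt "-1 0 0 -180 0"

```text
clock: 0.75
position: [198.2, 592.0, 503.4]
ee_rot: [0.987, -0.161, -0.0, 0.0]
contact_force: [-0.1, 1.4, 0.9]
gripper_width: 85.8
grasp_force: 0.0
```

Call:
drive_tool --pt "-1 40 36 0 8" --pt "-1 80 72 0 16" --pt "-1 120 108 0 24" --pt "-1 160 144 0 32" --pt "-1 200 180 0 40" --pt "-1 240 216 0 48" --pt "-1 280 252 0 56" --pt "-1 320 288 0 64" --pt "-1 360 324 0 72" --pt "-1 400 360 0 80" --pt "-1 440 396 0 88" --pt "-1 485 434 0 96"

```text
clock: 1.95
position: [495.0, 69.0, 501.4]
ee_rot: [-0.539, 0.843, 0.0, 0.0]
contact_force: [0.5, 2.1, -0.2]
gripper_width: 85.5
grasp_force: 0.0
```

Call:
drive_tool --pt "-1 0 0 0 8" --pt "-1 0 0 0 16" --pt "-1 0 0 0 24" --pt "-1 0 0 0 32" --pt "-1 0 0 0 40" --pt "-1 0 0 0 48" --pt "-1 0 0 0 56" --pt "-1 0 0 0 63.7" --pt "-1 0 0 0 63.7"

```text
clock: 2.85
position: [494.5, 71.1, 501.0]
ee_rot: [-0.016, 1.0, -0.0, -0.0]
contact_force: [-0.3, -0.4, 0.4]
gripper_width: 85.5
grasp_force: 0.0
```

```bash
python3 - <<'E'
from h import *
s=arm.read_state();print(s['clock'],s['position'],s['joints'],R.from_quat(s['ee_rot']).as_matrix().round(3))
E
```

```text
2.85 [494.53598002  71.05458684 501.0165296 ] [ 4.68127287e-01  1.04149359e-01  2.86075373e-01 -2.31239105e-04
 -1.75333101e+00 -2.00724732e+00] [[-0.999 -0.032 -0.001]
 [-0.032  0.999 -0.   ]
 [ 0.001 -0.    -1.   ]]
```

Call:
drive_tool --pt "-1 -45 0 0 0" --pt "-1 -90 0 0 0" --pt "-1 -135 0 0 0" --pt "-1 -180 0 0 0" --pt "-1 -225 0 0 0" --pt "-1 -270 0 0 0" --pt "-1 -315 0 0 0" --pt "-1 -360 0 0 0" --pt "-1 -405 0 0 0" --pt "-1 -450 0 0 0" --pt "-1 -480 0 0 0" --pt "-1 -480 0 0 0"

```text
clock: 4.05
position: [828.7, 75.0, 427.1]
ee_rot: [-0.016, 1.0, 0.0, 0.018]
contact_force: [-0.4, -0.3, -0.5]
gripper_width: 85.5
grasp_force: 0.0
```

```bash
python3 - <<'E'
from h import *
s=arm.read_state();print(s['clock'],s['position'],s['joints'],R.from_quat(s['ee_rot']).as_matrix().round(3))
E
```

```text
4.05 [828.73349306  74.98195131 427.14785414] [ 0.28660171  0.89197961  1.40772342  0.00970932 -2.05196107 -1.82062625] [[-0.999 -0.032  0.036]
 [-0.032  0.999  0.002]
 [-0.036  0.    -0.999]]
```

Call:
drive_tool --pt "-1 -45 0 -20 0" --pt "-1 -90 0 -40 0" --pt "-1 -135 0 -60 0" --pt "-1 -180 0 -80 0"

```text
clock: 4.45
position: [846.7, 70.4, 416.8]
ee_rot: [-0.016, 0.999, 0.0, 0.034]
contact_force: [0.4, -0.5, -1.4]
gripper_width: 86.0
grasp_force: 0.0
```

```bash
python3 - <<'E'
from h import *
s=arm.read_state();print(s['clock'],s['position'],s['joints'],R.from_quat(s['ee_rot']).as_matrix().round(3))
E
```

```text
4.45 [846.65055159  70.39547608 416.75602747] [ 0.27829741  0.90705478  1.40771706  0.0190026  -2.0045721  -1.8088289 ] [[-0.997 -0.032  0.069]
 [-0.032  0.999  0.002]
 [-0.069 -0.    -0.998]]
```

Call:
drive_tool --pt "-1 45 0 0 0" --pt "-1 90 0 0 0" --pt "-1 135 0 0 0" --pt "-1 180 0 0 0"

```text
clock: 4.85
position: [706.2, 66.3, 406.7]
ee_rot: [-0.016, 0.999, 0.0, 0.034]
contact_force: [0.5, 0.3, 1.4]
gripper_width: 85.2
grasp_force: 0.0
```

```bash
python3 - <<'E'
from h import *
s=arm.read_state();print(s['clock'],s['position'],s['joints'],R.from_quat(s['ee_rot']).as_matrix().round(3))
E
```

```text
4.85 [706.19586994  66.28740668 406.65963212] [ 0.32975876  0.45878627  0.53775532  0.02081458 -1.58515389 -1.86825526] [[-0.997 -0.031  0.068]
 [-0.031  1.     0.001]
 [-0.068 -0.001 -0.998]]
```

Call:
drive_tool --pt "-1 0 0 -50 0" --pt "-1 -45 0 -70 0" --pt "-1 -90 0 -90 0" --pt "-1 -135 0 -110 0" --pt "-1 -160 0 -150 0" --pt "-1 -185 0 -190 0" --pt "-1 -210 0 -230 0" --pt "-1 -235 0 -270 0"

```text
clock: 5.65
position: [773.6, 63.2, 526.6]
ee_rot: [-0.016, 0.999, 0.0, 0.052]
contact_force: [-0.5, 0.1, 0.1]
gripper_width: 85.5
grasp_force: 0.0
```

```bash
cat >st.py <<'E'
from h import *
s=arm.read_state();M=R.from_quat(s['ee_rot']).as_matrix()
print(s['clock'],s['position'].round(1),s['joints'].round(3),'toolz',M[:,2].round(3),'y',M[:,1].round(3),'tilt',np.arctan2(M[0,2],-M[2,2]).round(3))
E
python3 st.py
```

```text
5.65 [773.6  63.2 526.6] [ 0.3    0.768  1.408  0.033 -2.11  -1.821] toolz [ 0.104  0.002 -0.995] y [-0.031  1.    -0.001] tilt 0.104
```

Call:
drive_tool --pt "-1 -200 0 -300 0"

```text
clock: 5.75
position: [768.3, 62.0, 541.3]
ee_rot: [-0.016, 0.998, 0.0, 0.064]
contact_force: [-0.2, 0.7, 0.3]
gripper_width: 85.7
grasp_force: 0.0
```

```bash
python3 st.py
```

```text
5.75 [768.3  62.  541.3] [ 0.303  0.75   1.406  0.042 -2.104 -1.819] toolz [ 0.128  0.002 -0.992] y [-0.032  0.999 -0.002] tilt 0.128
```

Call:
drive_tool --pt "-1 -200 0 -300 0" --pt "-1 -200 0 -300 0" --pt "-1 -200 0 -300 0" --pt "-1 -200 0 -300 0"

```text
clock: 6.15
position: [737.6, 56.5, 583.9]
ee_rot: [-0.016, 0.997, -0.0, 0.079]
contact_force: [-0.3, 1.3, -0.5]
gripper_width: 85.5
grasp_force: 0.0
```

```bash
python3 st.py
```

```text
6.15 [737.6  56.5 583.9] [ 0.313  0.694  1.408  0.055 -2.132 -1.819] toolz [ 0.158  0.002 -0.987] y [-0.031  1.    -0.003] tilt 0.159
```

Call:
drive_tool --pt "-1 -300 0 -200 0"

```text
clock: 6.25
position: [745.2, 55.5, 586.8]
ee_rot: [-0.016, 0.995, -0.001, 0.094]
contact_force: [-0.3, 0.2, -0.1]
gripper_width: 85.0
grasp_force: 0.0
```

Call:
drive_tool --pt "-1 -300 0 -200 0"

```text
clock: 6.35
position: [753.1, 55.0, 588.3]
ee_rot: [-0.016, 0.994, -0.001, 0.107]
contact_force: [0.8, 0.0, -0.5]
gripper_width: 85.4
grasp_force: 0.0
```

Call:
drive_tool --pt "-1 -300 0 -200 0"

```text
clock: 6.45
position: [759.1, 54.2, 592.2]
ee_rot: [-0.016, 0.993, -0.002, 0.121]
contact_force: [0.4, 0.2, 0.1]
gripper_width: 85.5
grasp_force: 0.0
```

Call:
drive_tool --pt "-1 -300 0 -200 0"

```text
clock: 6.55
position: [763.7, 53.4, 598.2]
ee_rot: [-0.016, 0.991, -0.002, 0.135]
contact_force: [-0.7, -0.0, -0.1]
gripper_width: 85.6
grasp_force: 0.0
```

```bash
python3 st.py
```

```text
6.55 [763.7  53.4 598.2] [ 0.312  0.689  1.407  0.092 -2.028 -1.8  ] toolz [ 0.268 -0.    -0.963] y [-0.03   1.    -0.009] tilt 0.271
```

Call:
drive_tool --pt "-1 -300 0 -200 0"

```text
clock: 6.65
position: [767.4, 52.6, 605.6]
ee_rot: [-0.015, 0.989, -0.003, 0.15]
contact_force: [0.5, 0.5, -0.1]
gripper_width: 85.7
grasp_force: 0.0
```

Call:
drive_tool --pt "-1 -300 0 -200 0"

```text
clock: 6.75
position: [770.3, 51.9, 613.8]
ee_rot: [-0.015, 0.986, -0.003, 0.165]
contact_force: [-0.2, 0.2, 0.5]
gripper_width: 85.6
grasp_force: 0.0
```

Call:
drive_tool --pt "-1 -300 0 -200 0"

```text
clock: 6.85
position: [772.5, 51.3, 622.7]
ee_rot: [-0.015, 0.984, -0.003, 0.18]
contact_force: [-0.4, -0.6, 0.6]
gripper_width: 85.4
grasp_force: 0.0
```

Call:
drive_tool --pt "-1 -300 0 -200 0"

```text
clock: 6.95
position: [774.0, 50.8, 632.3]
ee_rot: [-0.015, 0.981, -0.004, 0.195]
contact_force: [-0.9, 0.6, -0.0]
gripper_width: 85.3
grasp_force: 0.0
```

```bash
python3 st.py
```

```text
6.95 [774.   50.8 632.3] [ 0.319  0.662  1.407  0.13  -1.94  -1.789] toolz [ 0.382 -0.001 -0.924] y [-0.028  1.    -0.013] tilt 0.392
```

Call:
drive_tool --pt "-1 -300 0 -200 0"

```text
clock: 7.05
position: [774.8, 50.4, 642.5]
ee_rot: [-0.015, 0.978, -0.004, 0.209]
contact_force: [0.4, -0.7, -0.2]
gripper_width: 85.4
grasp_force: 0.0
```

Call:
drive_tool --pt "-1 -300 0 -200 0"

```text
clock: 7.15
position: [774.8, 50.0, 653.4]
ee_rot: [-0.015, 0.975, -0.004, 0.224]
contact_force: [-0.4, 0.3, -0.5]
gripper_width: 84.9
grasp_force: 0.0
```

Call:
drive_tool --pt "-1 -300 0 -200 0"

```text
clock: 7.25
position: [774.1, 49.7, 664.9]
ee_rot: [-0.015, 0.971, -0.005, 0.238]
contact_force: [0.2, 0.3, 0.2]
gripper_width: 85.2
grasp_force: 0.0
```

Call:
drive_tool --pt "-1 -300 0 -200 0"

```text
clock: 7.35
position: [772.6, 49.5, 677.0]
ee_rot: [-0.015, 0.967, -0.005, 0.253]
contact_force: [0.1, -0.5, -1.7]
gripper_width: 85.6
grasp_force: 0.0
```

Call:
drive_tool --pt "-1 -300 0 -200 0"

```text
clock: 7.45
position: [770.4, 49.3, 689.7]
ee_rot: [-0.015, 0.963, -0.006, 0.267]
contact_force: [-0.4, 0.3, -0.3]
gripper_width: 85.4
grasp_force: 0.0
```

Call:
drive_tool --pt "-1 -200 0 -120 0"

```text
clock: 7.55
position: [768.9, 49.0, 702.2]
ee_rot: [-0.015, 0.959, -0.006, 0.283]
contact_force: [-0.8, -0.3, 0.2]
gripper_width: 85.0
grasp_force: 0.0
```

```bash
python3 st.py
```

```text
7.55 [768.9  49.  702.2] [ 0.342  0.601  1.407  0.193 -1.828 -1.781] toolz [ 0.542 -0.004 -0.84 ] y [-0.025  0.999 -0.02 ] tilt 0.573
```

Call:
drive_tool --pt "-1 45 -3 -6 0" --pt "-1 90 -6 -12 0" --pt "-1 135 -9 -18 0" --pt "-1 180 -11 -23 0" --pt "-1 231 -13 -28 0" --pt "-1 231 -13 -28 0" --pt "-1 250 -13 2 0" --pt "-1 275 -13 40 0" --pt "-1 300 -14 78 0" --pt "-1 325 -14 116 0" --pt "-1 350 -14 154 0" --pt "-1 372 -14 185 0"

```text
clock: 8.75
position: [555.3, 22.6, 342.6]
ee_rot: [-0.015, 0.96, -0.006, 0.281]
contact_force: [0.7, 0.2, 0.7]
gripper_width: 85.5
grasp_force: 0.0
```

```bash
cat >> st.py <<'E'
K=np.array([619.6,26,242.4])
cv2.imwrite(f"pics/w{int(s['clock']*100)}.png",arm.get_image("wrist"))
p=arm.camera_params("wrist");Tc=p['tool_from_camera'];f=200/np.tan(np.radians(p['fov_y']/2))
def wpx(P):
    t=M.T@(P-s['position']);c=np.linalg.inv(Tc)@np.r_[t,1];c=c[:3]
    th=np.arctan2(np.hypot(c[0],c[1]),c[2]);u=c[:2]/np.hypot(c[0],c[1]);return p['cx']+f*th*u[0],p['cy']+f*th*u[1]
print('K px',wpx(K),'K in tool',M.T@(K-s['position']))
E
python3 st.py;ls pics
```

```text
8.75 [555.3  22.6 342.6] [ 0.439 -0.069 -0.529  0.407 -0.626 -2.252] toolz [ 0.539 -0.003 -0.842] y [-0.026  0.999 -0.02 ] tilt 0.569
K px (np.float64(327.53561405136463), np.float64(187.01910935287057)) K in tool [ -0.22030098   3.70527076 119.03159409]
sc.png
scene0.png
tc.png
top0.png
w875.png
wrist0.png
```

View pics/w875.png

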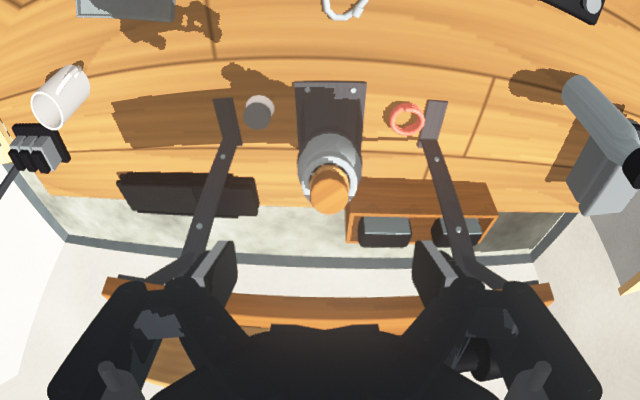

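Call:
drive_tool --pt "-1 -1 2 35 0" --pt "-1 -2 5 70 0" --pt "-1 -2 5 100 0" --pt "-1 -2 5 120 0" --pt "-1 -2 5 135 0" --pt "-1 -2 5 135 0" --pt "-1 -2 5 135 0"

```text
clock: 9.5
position: [631.4, 27.2, 233.2]
ee_rot: [-0.015, 0.959, -0.006, 0.282]
contact_force: [0.2, 0.8, 0.3]
gripper_width: 85.3
grasp_force: 0.0
```

```bash
python3 st.py
```

```text
9.5 [631.4  27.2 233.2] [ 0.323  0.16  -0.65   0.696 -0.277 -2.491] toolz [ 0.541 -0.004 -0.841] y [-0.025  0.999 -0.02 ] tilt 0.571
K px (np.float64(320.3085371181225), np.float64(249.5760491280794)) K in tool [  5.00358659  -1.12360343 -14.08825896]
```

Call:
drive_tool --pt "0 0 0 0 0" --pt "0 0 0 0 0" --pt "0 0 0 0 0" --pt "0.2 0 0 0 0" --pt "0.3 0 0 0 0" --pt "0.4 0 0 0 0" --pt "0.5 0 0 0 0" --pt "0.6 0 0 0 0" --pt "0.7 0 0 0 0" --pt "0.7 0 0 0 0"

```text
clock: 10.55
position: [630.7, 27.0, 232.9]
ee_rot: [-0.015, 0.959, -0.006, 0.281]
contact_force: [-4.6, -1.0, 5.3]
gripper_width: 31.9
grasp_force: 58.8
```

```bash
python3 st.py; ls pics
```

```text
10.55 [630.7  27.  232.9] [ 0.323  0.159 -0.652  0.697 -0.277 -2.492] toolz [ 0.54  -0.004 -0.841] y [-0.025  0.999 -0.021] tilt 0.571
K px (np.float64(320.7894149173831), np.float64(250.95674803246155)) K in tool [  4.23943981  -0.90595522 -13.99091917]
sc.png
scene0.png
tc.png
top0.png
w1055.png
w875.png
w950.png
wrist0.png
```

View pics/w1055.png

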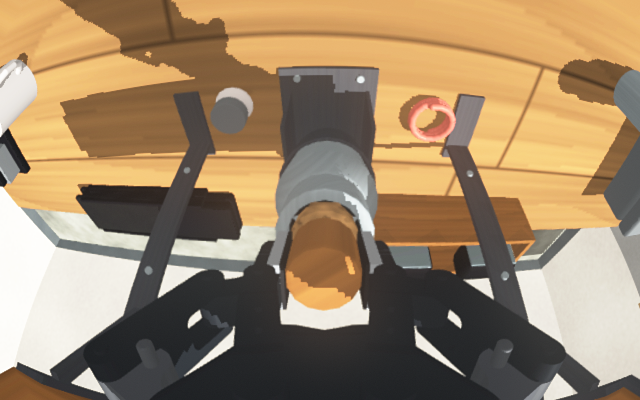

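Call:
drive_tool --pt "0.7 2 0 0 0" --pt "0.7 4 0 0 0" --pt "0.7 5.5 0 0 0" --pt "0.7 5.5 0 0 0"

```text
clock: 11.0
position: [628.1, 27.9, 231.9]
ee_rot: [-0.015, 0.959, -0.005, 0.284]
contact_force: [1.0, -0.9, 5.2]
gripper_width: 32.0
grasp_force: 59.1
```

```bash
python3 st.py; python3 - <<'E'
import cv2,glob,os
f=max(glob.glob('pics/w*.png'),key=os.path.getmtime)
a=cv2.imread('pics/w1055.png')[110:330,230:430];b=cv2.imread(f)[110:330,230:430]
cv2.imwrite('pics/cmp1.png',cv2.resize(cv2.hconcat([a,b]),None,fx=2,fy=2))
E
```

```text
11.0 [628.1  27.9 231.9] [ 0.317  0.154 -0.671  0.734 -0.258 -2.525] toolz [ 0.544 -0.001 -0.839] y [-0.026  0.999 -0.019] tilt 0.576
K px (np.float64(318.80205316251056), np.float64(255.56590672850388)) K in tool [  1.51952909  -1.85056583 -13.4030177 ]
```

View pics/cmp1.png

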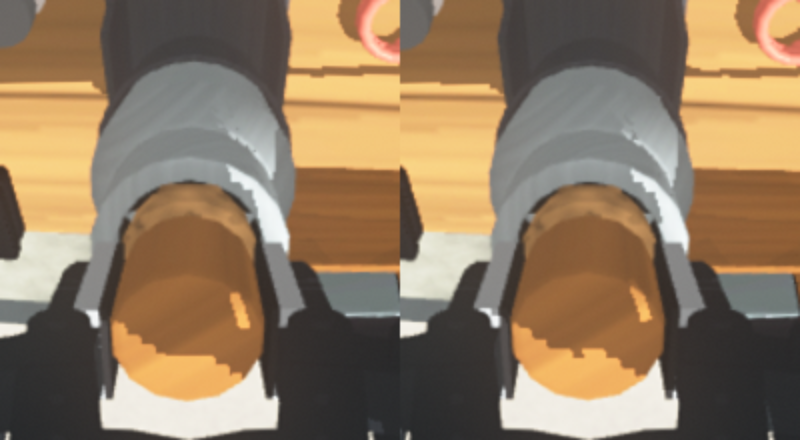

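Call:
drive_tool --pt "0.7 2 0 0 0" --pt "0.7 3 0 0 0" --pt "0.7 3 0 0 0" --pt "0.7 3 0 0 0"

```text
clock: 11.45
position: [626.2, 28.1, 231.2]
ee_rot: [-0.015, 0.958, -0.005, 0.285]
contact_force: [2.0, -1.8, 6.8]
gripper_width: 31.7
grasp_force: 59.1
```

```bash
python3 st.py
```

```text
11.45 [626.2  28.1 231.2] [ 0.314  0.151 -0.682  0.755 -0.249 -2.544] toolz [ 0.546 -0.001 -0.838] y [-0.027  0.999 -0.018] tilt 0.577
K px (np.float64(318.15814699888836), np.float64(258.8899575184306)) K in tool [ -0.46936564  -2.17288233 -12.99659749]
```

Call:
drive_tool --pt "0.7 2 0 0 0" --pt "0.7 2 0 -0.5 0" --pt "0.7 2 0 -1 0" --pt "0.7 2 0 -1 0"

```text
clock: 11.9
position: [625.0, 28.6, 231.0]
ee_rot: [-0.016, 0.958, -0.004, 0.285]
contact_force: [7.8, -3.1, 4.3]
gripper_width: 31.7
grasp_force: 60.1
```

```bash
python3 st.py
```

```text
11.9 [625.   28.6 231. ] [ 0.313  0.149 -0.687  0.764 -0.245 -2.552] toolz [ 0.546  0.    -0.837] y [-0.027  0.999 -0.017] tilt 0.578
K px (np.float64(317.2408346517854), np.float64(260.51015793880543)) K in tool [ -1.60460249  -2.62423925 -12.51368518]
```

Call:
drive_tool --pt "0.7 -2 0 -0.5 0" --pt "0.7 -4 0 -0.5 0" --pt "0.7 -6 0 -1 0" --pt "0.7 -8 0 -1 0" --pt "0.7 -10 0 -1.5 0" --pt "0.7 -12 0 -1.5 0" --pt "0.7 -14 0 -2 0" --pt "0.7 -16 0 -2 0" --pt "0.7 -17 0 -2 0" --pt "0.7 -17 0 -2 0"

```text
clock: 12.95
position: [634.1, 27.2, 236.6]
ee_rot: [-0.015, 0.96, -0.007, 0.28]
contact_force: [0.1, -0.5, -6.2]
gripper_width: 31.9
grasp_force: 59.9
```

```bash
python3 st.py; ls -t pics|head -2
```

```text
12.95 [634.1  27.2 236.6] [ 0.332  0.162 -0.623  0.646 -0.303 -2.446] toolz [ 0.537 -0.005 -0.843] y [-0.024  0.999 -0.021] tilt 0.567
K px (np.float64(320.732406565616), np.float64(240.10341686740296)) K in tool [  9.17326894  -0.92642465 -12.65136836]
w1295.png
w1190.png
```

Call:
drive_tool --pt "0.7 2 0 -0.5 0" --pt "0.7 4 0 -1 0" --pt "0.7 6 0 -1.5 0" --pt "0.7 8 0 -2 0" --pt "0.7 10 0 -2 0" --pt "0.7 12 0 -2.5 0" --pt "0.7 14 0 -2.5 0" --pt "0.7 16 0 -3 0" --pt "0.7 17 0 -3 0"

```text
clock: 13.9
position: [621.8, 28.5, 235.2]
ee_rot: [-0.016, 0.958, -0.004, 0.285]
contact_force: [10.2, -0.8, -4.4]
gripper_width: 31.8
grasp_force: 60.3
```

Call:
drive_tool --pt "0.7 -2 0 -0.5 0" --pt "0.7 -4 0 -1 0" --pt "0.7 -6 0 -1.5 0" --pt "0.7 -8 0 -2 0" --pt "0.7 -10 0 -2 0" --pt "0.7 -12 0 -2.5 0" --pt "0.7 -14 0 -2.5 0" --pt "0.7 -16 0 -3 0" --pt "0.7 -17 0 -3 0"

```text
clock: 14.8
position: [631.2, 27.3, 242.6]
ee_rot: [-0.015, 0.96, -0.006, 0.28]
contact_force: [1.9, -0.3, -8.0]
gripper_width: 31.1
grasp_force: 61.0
```

```bash
python3 st.py; python3 - <<'E'
import cv2,glob,os
f=max(glob.glob('pics/w*.png'),key=os.path.getmtime)
a=cv2.imread('pics/w1295.png')[110:330,230:430];b=cv2.imread(f)[110:330,230:430]
cv2.imwrite('pics/cmp2.png',cv2.resize(cv2.hconcat([a,b]),None,fx=2,fy=2))
E
```

```text
14.8 [631.2  27.3 242.6] [ 0.339  0.151 -0.615  0.622 -0.32  -2.426] toolz [ 0.539 -0.004 -0.843] y [-0.024  0.999 -0.02 ] tilt 0.569
K px (np.float64(320.5869124306123), np.float64(232.98307456667538)) K in tool [ 9.92821969 -1.05593314 -6.0734275 ]
```

View pics/cmp2.png

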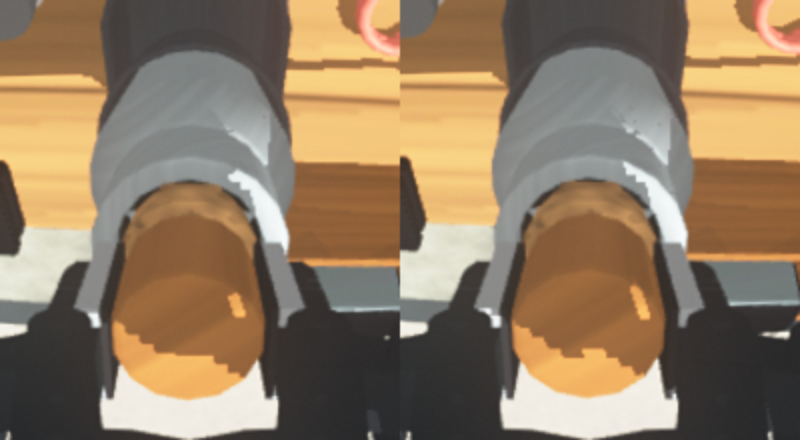

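```bash
python3 - <<'E'
import cv2,numpy as np
ts=[950,1055,1100,1145,1190,1295,1480]
I={t:cv2.cvtColor(cv2.imread(f'pics/w{t}.png'),cv2.COLOR_BGR2GRAY) for t in ts}
def trk(box,ref=1055):
    x,y,w,h=box;T=I[ref][y:y+h,x:x+w];o=[]
    for t in ts:
        m=26;r=cv2.matchTemplate(I[t][y-m:y+h+m,x-m:x+w+m],T,cv2.TM_CCOEFF_NORMED);_,s,_,l=cv2.minMaxLoc(r)
        # subpixel
        lx,ly=l
        o.append((lx-m,ly-m,round(s,2)))
    return o
for n,b in dict(plate=(350,68,22,22),tubside=(280,60,100,30),flaskrimR=(342,186,36,36),flaskleft=(274,150,30,50),corktop=(300,202,60,14),knobhi=(338,246,24,32),knobshadow=(288,268,70,36)).items(): print(n,trk(b))
E
```

```text
plate [(0, -1, 0.99), (0, 0, 1.0), (-1, 1, 0.97), (-2, 3, 0.99), (-3, 4, 0.96), (0, -4, 0.97), (-1, -4, 0.99)]
tubside [(0, -1, 0.98), (0, 0, 1.0), (-1, 2, 0.97), (-2, 3, 0.99), (-2, 4, 0.99), (0, -3, 0.99), (-1, -3, 0.96)]
flaskrimR [(-3, -26, 0.56), (0, 0, 1.0), (0, 1, 0.94), (0, 1, 0.95), (0, 2, 0.87), (-1, -1, 0.93), (-2, -3, 0.93)]
flaskleft [(0, -1, 0.98), (0, 0, 1.0), (-1, 1, 0.98), (-1, 2, 0.97), (-1, 3, 0.96), (0, -3, 0.97), (0, -5, 0.95)]
corktop [(-5, 22, 0.82), (0, 0, 1.0), (1, 1, 0.96), (0, 1, 0.98), (1, 2, 0.86), (0, 0, 0.97), (0, -1, 0.91)]
knobhi [(13, 17, 0.59), (0, 0, 1.0), (0, -4, 0.94), (-1, -4, 0.98), (-2, -6, 0.77), (-1, -2, 0.87), (0, -4, 0.98)]
knobshadow [(4, -14, 0.82), (0, 0, 1.0), (0, -1, 0.92), (0, -1, 0.92), (0, -1, 0.93), (0, 0, 0.97), (0, -1, 0.91)]
```

```bash
python3 - <<'E'
from h import *
p=arm.camera_params("wrist");Ti=np.linalg.inv(p['tool_from_camera']);f=200/np.tan(np.radians(p['fov_y']/2))
P={1055:([630.7,27,232.9],[-0.015,.959,-.006,.281]),1190:([625,28.6,231],[-.016,.958,-.004,.285]),1295:([634.1,27.2,236.6],[-.015,.96,-.007,.28]),1480:([631.2,27.3,242.6],[-.015,.96,-.006,.28])}
a=np.array([-.531,-.017,.847]);K=np.array([618,26.5,242.]);xf=np.array([-.847,-.03,-.531]);y=np.array([-.03,1,0])
pts=dict(plate=np.array([632,-18,3.]),rimR=K-27*a-y*24+xf*12,rimfront=K-27*a+xf*27,shoulder=K-55*a+y*30+xf*22,corkfront=K-19*a+xf*18)
def px(q,t):
    pos,r=P[t];c=(Ti@np.r_[R.from_quat(r).inv().apply(q-np.array(pos)),1])[:3];h=np.hypot(*c[:2]);th=np.arctan2(h,c[2]);return np.array([p['cx']+f*th*c[0]/h,p['cy']+f*th*c[1]/h])
for n,q in pts.items(): print(n,px(q,1055).round(),{t:(px(q,t)-px(q,1055)).round(1).tolist() for t in P}, 'lifted6',(px(q+6*a,1480)-px(q,1055)).round(1))
E
```

```text
plate [286.  57.] {1055: [0.0, 0.0], 1190: [-2.3, 3.8], 1295: [0.6, -3.7], 1480: [0.8, -3.3]} lifted6 [ 0.1 -4.2]
rimR [278. 204.] {1055: [0.0, 0.0], 1190: [-2.5, 9.2], 1295: [-0.0, -9.5], 1480: [1.4, -14.1]} lifted6 [ -0.3 -11.1]
rimfront [323. 177.] {1055: [0.0, 0.0], 1190: [-3.5, 10.0], 1295: [0.0, -9.7], 1480: [-0.2, -13.6]} lifted6 [ -0.4 -11.4]
shoulder [374. 175.] {1055: [0.0, 0.0], 1190: [-3.8, 8.1], 1295: [0.0, -8.1], 1480: [-1.8, -11.3]} lifted6 [-0.5 -9.5]
corkfront [323. 199.] {1055: [0.0, 0.0], 1190: [-3.5, 10.1], 1295: [-0.0, -10.1], 1480: [-0.1, -14.9]} lifted6 [ -0.4 -11.9]
```

Call:
drive_tool --pt "0.7 2 0 2 0" --pt "0.7 4 0 4 0" --pt "0.7 6 0 6 0" --pt "0.7 8 0 8 0" --pt "0.7 8 0 9 0" --pt "0.7 8 0 9 0"

```text
clock: 15.45
position: [630.4, 27.3, 235.3]
ee_rot: [-0.015, 0.959, -0.006, 0.284]
contact_force: [-8.2, 0.1, 8.0]
gripper_width: 31.7
grasp_force: 65.2
```

```bash
python3 st.py
```

```text
15.45 [630.4  27.3 235.3] [ 0.321  0.154 -0.656  0.709 -0.272 -2.502] toolz [ 0.545 -0.003 -0.838] y [-0.025  0.999 -0.019] tilt 0.577
K px (np.float64(320.35658157962746), np.float64(247.00509447630157)) K in tool [  5.22037473  -1.12448354 -11.80050785]
```

Call:
drive_tool --pt "0.7 3 0 0 0" --pt "0.7 6 0 0 0" --pt "0.7 9 0 0 0" --pt "0.7 12 0 0 0" --pt "0.7 14 0 0 0" --pt "0.7 14 0 0 0"

```text
clock: 16.1
position: [623.5, 29.1, 232.4]
ee_rot: [-0.016, 0.957, -0.003, 0.289]
contact_force: [6.6, -2.8, 6.9]
gripper_width: 31.5
grasp_force: 62.6
```

```bash
python3 st.py
```

```text
16.1 [623.5  29.1 232.4] [ 0.303  0.142 -0.706  0.813 -0.226 -2.593] toolz [ 0.554  0.003 -0.833] y [-0.028  0.999 -0.016] tilt 0.587
K px (np.float64(316.3308290270712), np.float64(259.5122368131884)) K in tool [ -2.16113002  -3.10620844 -10.46298058]
```

```bash
cat > trk.py <<'E'
import cv2,numpy as np,glob,sys
def g(t): return cv2.cvtColor(cv2.imread(f'pics/w{t}.png'),cv2.COLOR_BGR2GRAY)
R0=g(1055)
def trk(t):
    I=g(t);o={}
    for n,(x,y,w,h) in dict(plate=(350,68,22,22),flaskL=(274,150,30,50),rimR=(342,186,36,36),cork=(300,202,60,14),knobhi=(338,246,24,32),knobsh=(288,268,70,36)).items():
        m=30;r=cv2.matchTemplate(I[y-m:y+h+m,x-m:x+w+m],R0[y:y+h,x:x+w],cv2.TM_CCOEFF_NORMED);_,s,_,l=cv2.minMaxLoc(r);o[n]=(l[0]-m,l[1]-m,round(s,2))
    return o
for t in sys.argv[1:]: print(t,trk(t))
E
python3 trk.py 1190 1480 1545 1610
```

```text
1190 {'plate': (-3, 4, 0.96), 'flaskL': (-1, 3, 0.96), 'rimR': (0, 2, 0.87), 'cork': (1, 2, 0.86), 'knobhi': (-2, -6, 0.77), 'knobsh': (0, -1, 0.93)}
1480 {'plate': (-1, -4, 0.99), 'flaskL': (0, -5, 0.95), 'rimR': (-2, -3, 0.93), 'cork': (0, -1, 0.91), 'knobhi': (0, -4, 0.98), 'knobsh': (0, -1, 0.91)}
1545 {'plate': (-1, -2, 0.98), 'flaskL': (0, -2, 0.99), 'rimR': (0, -1, 0.96), 'cork': (0, -1, 0.95), 'knobhi': (1, -4, 0.93), 'knobsh': (0, 0, 0.93)}
1610 {'plate': (-3, 3, 0.96), 'flaskL': (-2, 2, 0.93), 'rimR': (-1, 2, 0.88), 'cork': (0, 2, 0.89), 'knobhi': (-3, -7, 0.92), 'knobsh': (0, -1, 0.93)}
```

Call:
drive_tool --pt "0.7 2 0 0 0" --pt "0.7 4 0 0 0" --pt "0.7 6 0 0 0" --pt "0.7 8 0 0 0" --pt "0.7 8 0 0 0" --pt "0.7 8 0 0 0"

```text
clock: 16.75
position: [619.6, 29.4, 231.8]
ee_rot: [-0.016, 0.956, -0.003, 0.292]
contact_force: [11.7, -4.9, 11.5]
gripper_width: 31.9
grasp_force: 59.9
```

```bash
python3 st.py; python3 trk.py $(ls -t pics/w*|head -1|tr -dc 0-9)
```

```text
16.75 [619.6  29.4 231.8] [ 0.286  0.134 -0.734  0.888 -0.199 -2.656] toolz [ 0.559  0.004 -0.829] y [-0.028  0.999 -0.014] tilt 0.594
K px (np.float64(315.6108862121372), np.float64(264.35927833355686)) K in tool [-5.7889249  -3.53252441 -8.76761941]
1675 {'plate': (-4, 5, 0.97), 'flaskL': (-3, 8, 0.9), 'rimR': (-1, 9, 0.76), 'cork': (-4, 21, 0.77), 'knobhi': (-5, -7, 0.71), 'knobsh': (1, -3, 0.73)}
```

Call:
drive_tool --pt "0.7 -3 0 0 0" --pt "0.7 -6 0 0 0" --pt "0.7 -9 0 0 0" --pt "0.7 -11 0 0 0" --pt "0.7 -13 0 0 0" --pt "0.7 -15 0 0 0" --pt "0.7 -17 0 0 0" --pt "0.7 -20 0 0 0" --pt "0.7 -23 0 0 0" --pt "0.7 -26 0 0 0" --pt "0.7 -29 0 0 0" --pt "0.7 -29 0 0 0"

```text
clock: 18.0
position: [634.0, 26.4, 236.2]
ee_rot: [-0.014, 0.96, -0.007, 0.281]
contact_force: [-11.7, 0.5, 4.5]
gripper_width: 31.6
grasp_force: 65.7
```

```bash
python3 st.py; python3 trk.py $(ls -t pics/w*|head -1|tr -dc 0-9)
```

```text
18.0 [634.   26.4 236.2] [ 0.328  0.162 -0.631  0.665 -0.294 -2.463] toolz [ 0.54  -0.006 -0.842] y [-0.023  1.    -0.021] tilt 0.57
K px (np.float64(322.30622546292005), np.float64(241.1386195018115)) K in tool [  8.78419295  -0.20150292 -12.94797856]
1800 {'plate': (1, -4, 0.98), 'flaskL': (1, -4, 0.97), 'rimR': (0, -2, 0.93), 'cork': (0, -2, 0.94), 'knobhi': (-1, -4, 0.95), 'knobsh': (0, 1, 0.96)}
```

Call:
drive_tool --pt "0.7 -3 0 0 0" --pt "0.7 -6 0 0 0" --pt "0.7 -9 0 0 0" --pt "0.7 -11 0 0 0" --pt "0.7 -11 0 0 0"

```text
clock: 18.55
position: [639.5, 25.4, 238.1]
ee_rot: [-0.013, 0.961, -0.009, 0.277]
contact_force: [-22.6, 2.4, 3.2]
gripper_width: 31.9
grasp_force: 66.5
```

```bash
python3 st.py; python3 trk.py $(ls -t pics/w*|head -1|tr -dc 0-9)
```

```text
18.55 [639.5  25.4 238.1] [ 0.334  0.172 -0.595  0.607 -0.326 -2.409] toolz [ 0.532 -0.009 -0.847] y [-0.021  0.999 -0.024] tilt 0.561
K px (np.float64(324.7000721720021), np.float64(230.78807602412883)) K in tool [ 14.50342543   0.88933586 -14.22400901]
1855 {'plate': (2, -7, 0.99), 'flaskL': (1, -6, 0.96), 'rimR': (1, -4, 0.82), 'cork': (0, -4, 0.86), 'knobhi': (0, 0, 0.87), 'knobsh': (0, 1, 0.95)}
```

Call:
drive_tool --pt "0.7 4 0 -1 0" --pt "0.7 8 0 -2 0" --pt "0.7 12 0 -3 0" --pt "0.7 16 0 -3 0" --pt "0.7 20 0 -4 0" --pt "0.7 24 0 -4 0" --pt "0.7 28 0 -4 0" --pt "0.7 32 0 -5 0" --pt "0.7 36 0 -5 0" --pt "0.7 38 0 -5 0" --pt "0.7 38 0 -5 0"

```text
clock: 19.7
position: [617.2, 29.3, 234.0]
ee_rot: [-0.016, 0.957, -0.003, 0.29]
contact_force: [14.2, -3.4, 2.9]
gripper_width: 31.5
grasp_force: 59.9
```

```bash
python3 st.py; python3 trk.py $(ls -t pics/w*|head -1|tr -dc 0-9)
```

```text
19.7 [617.2  29.3 234. ] [ 0.305  0.129 -0.719  0.823 -0.224 -2.605] toolz [ 0.555  0.004 -0.832] y [-0.029  0.999 -0.015] tilt 0.589
K px (np.float64(315.8025716945203), np.float64(262.630035930552)) K in tool [-6.50339332 -3.51933423 -5.68365797]
1970 {'plate': (-4, 7, 0.96), 'flaskL': (-1, 4, 0.91), 'rimR': (-1, 9, 0.75), 'cork': (0, 17, 0.83), 'knobhi': (-4, -10, 0.88), 'knobsh': (1, 1, 0.71)}
```

Call:
drive_tool --pt "0.7 -4 0 0 0" --pt "0.7 -8 0 0 0" --pt "0.7 -12 0 0 0" --pt "0.7 -16 0 0 0" --pt "0.7 -20 0 0 0" --pt "0.7 -24 0 0 0" --pt "0.7 -28 0 -1 0" --pt "0.7 -32 0 -2 0" --pt "0.7 -36 0 -3 0" --pt "0.7 -39 0 -4 0" --pt "0.7 -39 0 -4 0"

```text
clock: 20.85
position: [635.4, 25.7, 242.0]
ee_rot: [-0.014, 0.962, -0.009, 0.273]
contact_force: [-11.6, 2.1, -2.1]
gripper_width: 31.4
grasp_force: 68.9
```

```bash
python3 st.py; python3 trk.py $(ls -t pics/w*|head -1|tr -dc 0-9)
```

```text
20.85 [635.4  25.7 242. ] [ 0.344  0.163 -0.583  0.571 -0.352 -2.378] toolz [ 0.526 -0.01  -0.85 ] y [-0.021  0.999 -0.025] tilt 0.554
K px (np.float64(324.1249740146623), np.float64(228.8074723032713)) K in tool [13.17428499  0.63478939 -8.67571058]
2085 {'plate': (2, -4, 0.97), 'flaskL': (2, -4, 0.96), 'rimR': (-1, -5, 0.85), 'cork': (0, -4, 0.85), 'knobhi': (-1, -3, 0.88), 'knobsh': (0, 0, 0.96)}
```

Call:
drive_tool --pt "0.7 4 0 0 0" --pt "0.7 8 0 0 0" --pt "0.7 12 0 0 0" --pt "0.7 16 0 0 0" --pt "0.7 20 0 0 0" --pt "0.7 24 0 -1 0" --pt "0.7 28 0 -1 0" --pt "0.7 32 0 -2 0" --pt "0.7 36 0 -2 0" --pt "0.7 39 0 -3 0" --pt "0.7 39 0 -3 0"

```text
clock: 22.0
position: [611.0, 28.8, 238.1]
ee_rot: [-0.016, 0.957, -0.003, 0.288]
contact_force: [6.4, -1.8, 5.7]
gripper_width: 31.0
grasp_force: 59.2
```

```bash
python3 st.py; python3 trk.py $(ls -t pics/w*|head -1|tr -dc 0-9); python3 - <<'E'
import cv2,glob,os
f=max(glob.glob('pics/w*.png'),key=os.path.getmtime)
L=sorted(glob.glob('pics/w*.png'),key=os.path.getmtime)
c=[cv2.resize(cv2.imread(q)[110:330,240:420],None,fx=2.2,fy=2.2) for q in ('pics/w1675.png',f)]
cv2.imwrite('pics/cmp3.png',cv2.hconcat(c))
E
```

```text
22.0 [611.   28.8 238.1] [ 0.322  0.116 -0.712  0.77  -0.25  -2.564] toolz [ 0.552  0.002 -0.834] y [-0.028  0.999 -0.016] tilt 0.585
K px (np.float64(316.88442054122044), np.float64(261.30992943633777)) K in tool [-9.43549172 -3.14444665  1.12215453]
2200 {'plate': (-5, 10, 0.96), 'flaskL': (0, 8, 0.91), 'rimR': (-3, 10, 0.83), 'cork': (-1, 15, 0.86), 'knobhi': (4, 25, 0.61), 'knobsh': (3, 3, 0.67)}
```

View pics/cmp3.png

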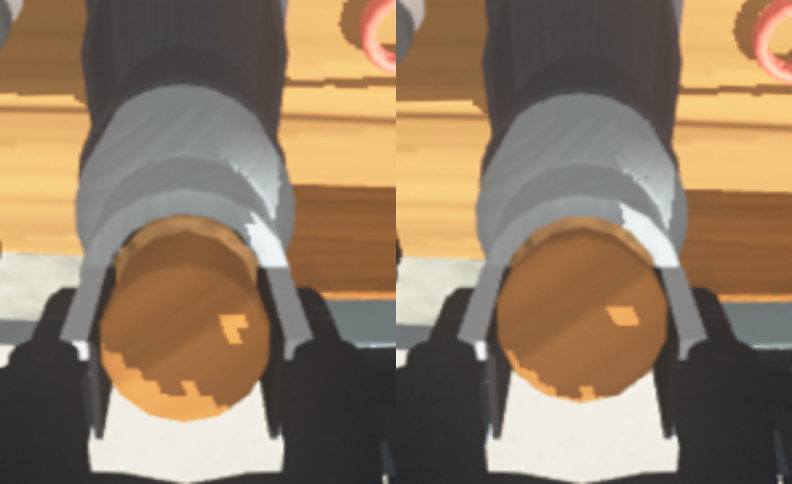

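```bash
cat > lift.py <<'E'
from h import *
import sys
p=arm.camera_params("wrist");Tc=p['tool_from_camera'];Ti=np.linalg.inv(Tc);f=200/np.tan(np.radians(p['fov_y']/2))
P={1055:([630.7,27,232.9],[-0.015,.959,-.006,.281]),1480:([631.2,27.3,242.6],[-.015,.96,-.006,.28]),1675:([619.6,29.4,231.8],[-.016,.956,-.003,.292]),1970:([617.2,29.3,234.],[-.016,.957,-.003,.29]),2085:([635.4,25.7,242],[-.014,.962,-.009,.273]),2200:([611,28.8,238.1],[-.016,.957,-.003,.288])}
if len(sys.argv)>1:
    t=int(sys.argv[1]);s=arm.read_state();P[t]=(s['position'],s['ee_rot'])
g=lambda t:cv2.cvtColor(cv2.imread(f'pics/w{t}.png'),cv2.COLOR_BGR2GRAY)
a=np.array([-.531,-.017,.847]);K=np.array([618,26.5,242.]);y=np.array([-.03,1,0])
def px(q,t):
    pos,r=P[t];c=(Ti@np.r_[R.from_quat(r).inv().apply(q-np.array(pos)),1])[:3];h=np.hypot(*c[:2]);th=np.arctan2(h,c[2]);return np.array([p['cx']+f*th*c[0]/h,p['cy']+f*th*c[1]/h])
ref=g(1055);x0,y0,w,h=266,140,116,62
for t in list(P)[1:]:
    W=np.float32([[1,0,x0],[0,1,y0]])
    cc,W=cv2.findTransformECC(ref[y0:y0+h,x0:x0+w],g(t),W,cv2.MOTION_AFFINE,(3,200,1e-6),None,5)
    S=K-50*a;wd=lambda q,t:np.linalg.norm(px(q+30*y,t)-px(q-30*y,t))
    w0=wd(S,1055);pr={L:round(wd(S+L*a,t)/w0,3) for L in(0,5,10)}
    print(t,'cc',round(cc,3),'scale x',round(float(np.hypot(W[0,0],W[1,0])),3),'shift',(W@[w/2,h/2,1]-[x0+w/2,y0+h/2]).round(1),'pred scale by lift',pr,'pred shift',[(px(S+L*a,t)-px(S,1055)).round(1).tolist() for L in(0,10)])
E
python3 lift.py
```

```text
1480 cc 0.974 scale x 0.984 shift [-0.5 -3.8] pred scale by lift {0: np.float64(0.97), 5: np.float64(0.994), 10: np.float64(1.019)} pred shift [[-0.2, -12.5], [-0.5, -7.5]]
1675 cc 0.902 scale x 0.974 shift [-3.2  4.8] pred scale by lift {0: np.float64(0.961), 5: np.float64(0.984), 10: np.float64(1.008)} pred shift [[-4.7, 10.6], [-5.1, 17.1]]
1970 cc 0.899 scale x 0.965 shift [-2.9  5.7] pred scale by lift {0: np.float64(0.945), 5: np.float64(0.968), 10: np.float64(0.991)} pred shift [[-4.5, 10.2], [-4.9, 16.5]]
2085 cc 0.932 scale x 0.996 shift [ 1.5 -4.5] pred scale by lift {0: np.float64(0.986), 5: np.float64(1.011), 10: np.float64(1.037)} pred shift [[3.0, -15.3], [2.7, -10.6]]
2200 cc 0.916 scale x 0.94 shift [-2.4  7.8] pred scale by lift {0: np.float64(0.912), 5: np.float64(0.933), 10: np.float64(0.954)} pred shift [[-3.8, 10.8], [-4.2, 16.8]]
```

Call:
drive_tool --pt "0.7 -4 0 0 0" --pt "0.7 -8 0 0 0" --pt "0.7 -12 0 0 0" --pt "0.7 -16 0 0 0" --pt "0.7 -20 0 0 0" --pt "0.7 -24 0 0 0" --pt "0.7 -28 0 0 0" --pt "0.7 -32 0 0 0" --pt "0.7 -36 0 -1 0" --pt "0.7 -38 0 -1 0" --pt "0.7 -38 0 -1 0"

```text
clock: 23.15
position: [630.8, 25.2, 246.5]
ee_rot: [-0.013, 0.962, -0.009, 0.274]
contact_force: [-29.5, 3.9, 9.8]
gripper_width: 30.9
grasp_force: 72.7
```

```bash
python3 st.py; t=$(ls -t pics/w*|head -1|tr -dc 0-9); python3 trk.py $t; python3 lift.py $t|tail -1
```

```text
23.15 [630.8  25.2 246.5] [ 0.348  0.151 -0.584  0.563 -0.364 -2.373] toolz [ 0.527 -0.011 -0.85 ] y [-0.021  0.999 -0.025] tilt 0.555
K px (np.float64(325.1874030979638), np.float64(226.88293101177)) K in tool [11.60796124  1.15807803 -2.42396791]
2315 {'plate': (2, -2, 0.97), 'flaskL': (3, -4, 0.96), 'rimR': (-2, -5, 0.84), 'cork': (0, -4, 0.78), 'knobhi': (-1, -6, 0.92), 'knobsh': (2, 3, 0.75)}
2315 cc 0.93 scale x 0.973 shift [ 2.2 -4. ] pred scale by lift {0: np.float64(0.955), 5: np.float64(0.978), 10: np.float64(1.003)} pred shift [[3.7, -15.7], [3.5, -11.1]]
```

Call:
drive_tool --pt "0.7 0 0 -2 0" --pt "0.7 0 0 -4 0" --pt "0.7 4 0 -5 0" --pt "0.7 8 0 -5 0" --pt "0.7 12 0 -5 0" --pt "0.7 16 0 -5 0" --pt "0.7 20 0 -6 0" --pt "0.7 24 0 -6 0" --pt "0.7 28 0 -6 0" --pt "0.7 32 0 -7 0" --pt "0.7 35 0 -8 0" --pt "0.7 35 0 -8 0"

```text
clock: 24.4
position: [606.7, 28.5, 243.6]
ee_rot: [-0.016, 0.958, -0.004, 0.285]
contact_force: [6.3, -0.8, 3.1]
gripper_width: 30.9
grasp_force: 65.6
```

```bash
python3 st.py; t=$(ls -t pics/w*|head -1|tr -dc 0-9); python3 trk.py $t; python3 lift.py $t|tail -1
```

```text
24.4 [606.7  28.5 243.6] [ 0.342  0.105 -0.691  0.698 -0.288 -2.506] toolz [ 0.547  0.001 -0.837] y [-0.028  0.999 -0.017] tilt 0.578
K px (np.float64(317.73262154833867), np.float64(256.2639937079194)) K in tool [-10.02970525  -2.8298021    8.03014749]
2440 {'plate': (-5, 12, 0.94), 'flaskL': (2, 7, 0.93), 'rimR': (-7, 5, 0.82), 'cork': (-1, 17, 0.83), 'knobhi': (-4, -9, 0.88), 'knobsh': (1, 1, 0.75)}
2440 cc 0.935 scale x 0.912 shift [-2.1  7.2] pred scale by lift {0: np.float64(0.884), 5: np.float64(0.903), 10: np.float64(0.923)} pred shift [[-3.0, 8.4], [-3.4, 14.1]]
```

Call:
drive_tool --pt "0.7 -4 0 -1 0" --pt "0.7 -8 0 -3 0" --pt "0.7 -11 0 -5 0" --pt "0.7 -13 0 -8 0" --pt "0.7 -13 0 -11 0"

```text
clock: 24.95
position: [608.6, 27.1, 255.6]
ee_rot: [-0.015, 0.96, -0.006, 0.28]
contact_force: [0.1, -0.7, -0.3]
gripper_width: 31.0
grasp_force: 65.3
```

```bash
python3 st.py; t=$(ls -t pics/w*|head -1|tr -dc 0-9); python3 trk.py $t; python3 lift.py $t|tail -1
```

```text
24.95 [608.6  27.1 255.6] [ 0.363  0.1   -0.634  0.592 -0.357 -2.411] toolz [ 0.538 -0.004 -0.843] y [-0.025  0.999 -0.02 ] tilt 0.569
K px (np.float64(320.95862840199015), np.float64(236.47176896354657)) K in tool [-2.12956981 -1.12171718 17.02258994]
2495 {'plate': (-3, 8, 0.96), 'flaskL': (4, 1, 0.87), 'rimR': (-5, -10, 0.8), 'cork': (5, 21, 0.75), 'knobhi': (-5, -7, 0.74), 'knobsh': (1, -1, 0.74)}
2495 cc 0.88 scale x 0.894 shift [-0.2 -2.6] pred scale by lift {0: np.float64(0.857), 5: np.float64(0.876), 10: np.float64(0.895)} pred shift [[-0.4, -6.5], [-0.7, -1.8]]
```

Call:
drive_tool --pt "0.7 0 0 -8 0" --pt "0.7 0 0 -16 0" --pt "0.7 0 0 -24 0" --pt "0.7 0 0 -40 0" --pt "0.7 0 0 -70 0" --pt "0.7 0 0 -100 0"

```text
clock: 25.6
position: [553.9, 27.5, 340.8]
ee_rot: [-0.015, 0.96, -0.006, 0.28]
contact_force: [0.2, 0.6, -0.2]
gripper_width: 30.4
grasp_force: 65.3
```

```bash
python3 st.py; python3 - <<'E'
import cv2,glob,os
from bench import arm
f=max(glob.glob('pics/w*.png'),key=os.path.getmtime)
c=[cv2.resize(cv2.imread(f)[90:340,200:450],(400,400)),cv2.resize(arm.get_image("scene")[130:250,230:350],(400,400))]
cv2.imwrite('pics/cmp4.png',cv2.hconcat(c))
E
```

```text
25.6 [553.9  27.5 340.8] [ 0.451 -0.069 -0.538  0.419 -0.624 -2.274] toolz [ 0.538 -0.003 -0.843] y [-0.025  0.999 -0.02 ] tilt 0.569
K px (np.float64(321.9279952310904), np.float64(189.59233955256335)) K in tool [ -2.35378451  -1.19056222 118.3073688 ]
```

View pics/cmp4.png

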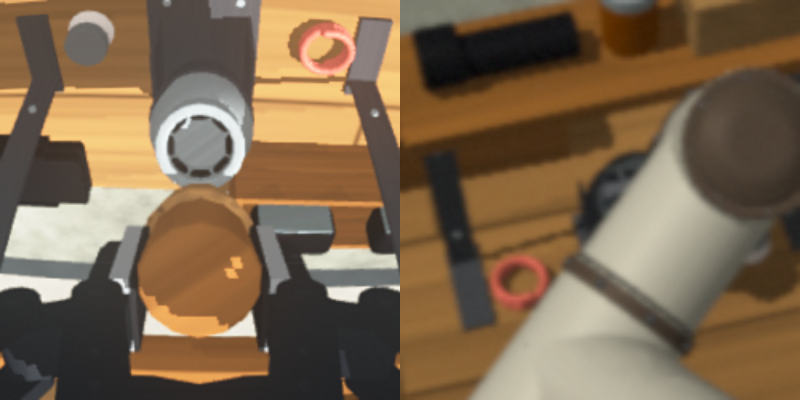

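Call:
drive_tool --pt "0.7 34 0 -21.5 0" --pt "0.7 68 0 -43 0" --pt "0.7 102 0 -64.5 0" --pt "0.7 136 0 -86 0" --pt "0.7 170 0 -107.5 0" --pt "0.7 204 0 -129 0"

```text
clock: 26.3
position: [323.4, 21.5, 338.6]
ee_rot: [-0.013, 0.96, -0.007, 0.279]
contact_force: [-1.1, 1.8, 1.1]
gripper_width: 31.3
grasp_force: 65.3
```

```bash
python3 st.py
```

```text
26.3 [323.4  21.5 338.6] [ 1.094 -0.633 -0.895  0.567 -1.102 -2.846] toolz [ 0.537 -0.005 -0.844] y [-0.022  1.    -0.02 ] tilt 0.567
K px (np.float64(323.5012918116159), np.float64(295.96725467895595)) K in tool [-1.98371500e+02 -4.34319080e-02  2.40126723e+02]
```

Call:
drive_tool --pt "0.7 34 0 -21.5 0" --pt "0.7 68 0 -43 0" --pt "0.7 102 0 -64.5 0"

```text
clock: 26.65
position: [303.2, 9.6, 332.9]
ee_rot: [0.007, 0.961, -0.012, 0.277]
contact_force: [-2.0, -3.0, -1.6]
gripper_width: 30.7
grasp_force: 65.3
```

```bash
python3 st.py
```

```text
26.65 [303.2   9.6 332.9] [ 1.291 -0.724 -0.924  0.573 -1.279 -3.02 ] toolz [ 0.532 -0.026 -0.846] y [ 0.02   1.    -0.018] tilt 0.562
K px (np.float64(339.5255690096465), np.float64(305.3456418486683)) K in tool [-219.45260948   24.40090111  244.57510898]
```

Call:
drive_tool --pt "0.7 -20 -10 20 0" --pt "0.7 -40 -25 40 0" --pt "0.7 -60 -50 60 0" --pt "0.7 -70 -80 70 0" --pt "0.7 -80 -110 80 0" --pt "0.7 -90 -145 90 0" --pt "0.7 -100 -180 100 0" --pt "0.7 -104 -215 107 0" --pt "0.7 -104 -250 107 0" --pt "0.7 -104 -282 107 0" --pt "0.7 -104 -282 107 0" --pt "0.7 -104 -282 107 0"

```text
clock: 27.9
position: [455.0, -256.4, 304.0]
ee_rot: [-0.014, 0.961, -0.005, 0.278]
contact_force: [0.2, 1.0, -0.6]
gripper_width: 31.1
grasp_force: 65.3
```

```bash
python3 st.py
```

```text
27.9 [ 455.  -256.4  304. ] [-0.306 -0.051 -0.371 -0.244 -0.724 -1.097] toolz [ 0.534 -0.001 -0.846] y [-0.024  1.    -0.016] tilt 0.563
K px (np.float64(540.8857780752959), np.float64(270.10309672445686)) K in tool [-114.45235284  279.33883104  139.72279269]
```

Call:
drive_tool --pt "0.7 19 0 30 0" --pt "0.7 38 0 61 0" --pt "0.7 57 0 91 0" --pt "0.7 76 0 121 0" --pt "0.7 90 0 144 0"

```text
clock: 28.45
position: [455.7, -255.5, 133.4]
ee_rot: [-0.017, 0.96, -0.004, 0.278]
contact_force: [0.2, 0.5, -0.4]
gripper_width: 31.0
grasp_force: 65.3
```

```bash
python3 st.py
```

```text
28.45 [ 455.7 -255.5  133.4] [-0.35   0.169 -0.531 -0.519 -0.383 -0.748] toolz [ 0.534  0.002 -0.846] y [-0.031  0.999 -0.017] tilt 0.563
K px (np.float64(572.0167194881403), np.float64(398.55233776123134)) K in tool [-206.56043531  274.39029968   -4.02847773]
```

Call:
drive_tool --pt "0.7 38 0 -24 0" --pt "0.7 76 0 -48 0"

```text
clock: 28.7
position: [366.5, -258.8, 135.2]
ee_rot: [-0.018, 0.96, -0.004, 0.278]
contact_force: [-1.6, -1.0, -0.3]
gripper_width: 30.7
grasp_force: 65.3
```

```bash
python3 st.py
```

```text
28.7 [ 366.5 -258.8  135.2] [-0.494  0.064 -0.617 -0.617 -0.458 -0.54 ] toolz [ 0.535  0.003 -0.845] y [-0.033  0.999 -0.018] tilt 0.564
K px (np.float64(529.7677766791178), np.float64(407.75542065321434)) K in tool [-281.63248333  274.30725539   45.42516436]
```

Call:
drive_tool --pt "0.7 100 0 -40 0"

```text
clock: 28.85
position: [320.0, -261.5, 128.4]
ee_rot: [-0.02, 0.96, -0.006, 0.281]
contact_force: [-0.6, -2.1, -0.3]
gripper_width: 30.7
grasp_force: 65.3
```

```bash
python3 st.py
```

```text
28.85 [ 320.  -261.5  128.4] [-0.609  0.033 -0.653 -0.691 -0.504 -0.37 ] toolz [ 0.539 -0.    -0.842] y [-0.035  0.999 -0.023] tilt 0.569
K px (np.float64(512.5090662228798), np.float64(415.4050917157848)) K in tool [-325.66407103  274.03681289   65.33771707]
```

Call:
drive_tool --pt "0.7 100 0 -40 0"

```text
clock: 29.0
position: [270.8, -262.8, 118.9]
ee_rot: [-0.021, 0.96, -0.006, 0.28]
contact_force: [-1.6, -1.7, 0.9]
gripper_width: 31.1
grasp_force: 65.3
```

```bash
python3 st.py
```

```text
29.0 [ 270.8 -262.8  118.9] [-0.752  0.015 -0.685 -0.755 -0.567 -0.19 ] toolz [ 0.538  0.    -0.843] y [-0.036  0.999 -0.023] tilt 0.568
K px (np.float64(497.0459192982405), np.float64(423.2161998062754)) K in tool [-372.43528453  273.17128111   83.65354685]
```

Call:
drive_tool --pt "0.7 -30 15 -24 0" --pt "0.7 -60 30 -47 0" --pt "0.7 -90 45 -70 0" --pt "0.7 -120 60 -93 0" --pt "0.7 -150 76 -116 0" --pt "0.7 -180 92 -137 0" --pt "0.7 -189 97 -142 0" --pt "0.7 -189 97 -142 0"

```text
clock: 29.85
position: [350.2, -158.5, 339.3]
ee_rot: [-0.018, 0.959, -0.004, 0.282]
contact_force: [-0.0, 0.0, -1.1]
gripper_width: 30.9
grasp_force: 65.3
```

Call:
drive_tool --pt "0.7 34 0 -21.5 0" --pt "0.7 68 0 -43 0"

```text
clock: 30.05
position: [267.3, -162.2, 333.8]
ee_rot: [-0.016, 0.961, -0.004, 0.276]
contact_force: [0.1, -0.4, 0.2]
gripper_width: 30.8
grasp_force: 65.3
```

```bash
python3 st.py
```

```text
30.05 [ 267.3 -162.2  333.8] [-0.025 -0.572 -0.683 -0.019 -0.9   -1.506] toolz [ 0.531  0.001 -0.847] y [-0.028  0.999 -0.016] tilt 0.56
K px (np.float64(429.03418066595015), np.float64(311.07860518636016)) K in tool [-255.97029612  179.56521797  264.81478771]
```

Call:
drive_tool --pt "0.7 34 0 -21.5 0" --pt "0.7 68 0 -43 0"

```text
clock: 30.3
position: [186.3, -164.0, 333.9]
ee_rot: [-0.017, 0.961, -0.004, 0.277]
contact_force: [-0.0, -0.4, 0.8]
gripper_width: 31.1
grasp_force: 65.3
```

```bash
python3 st.py
```

```text
30.3 [ 186.3 -164.   333.9] [-0.139 -0.719 -0.685 -0.087 -1.048 -1.375] toolz [ 0.533  0.002 -0.846] y [-0.03   0.999 -0.017] tilt 0.562
K px (np.float64(416.25082491799947), np.float64(325.2177284124462)) K in tool [-324.15770013  178.42803249  308.74933309]
```

Call:
drive_tool --pt "0.7 38 0 -24 0" --pt "0.7 76 0 -48 0"

```text
clock: 30.55
position: [137.1, -167.6, 331.1]
ee_rot: [-0.015, 0.963, -0.004, 0.268]
contact_force: [-0.4, -0.9, -0.0]
gripper_width: 30.8
grasp_force: 65.3
```

```bash
python3 st.py
```

```text
30.55 [ 137.1 -167.6  331.1] [-0.529 -0.676 -0.605 -0.287 -1.178 -0.962] toolz [ 0.516  0.001 -0.857] y [-0.028  0.999 -0.015] tilt 0.542
K px (np.float64(411.9607575259823), np.float64(338.1050538432599)) K in tool [-373.63628154  181.32516967  325.00006032]
```

Call:
drive_tool --pt "0.7 38 0 -24 0"

```text
clock: 30.7
position: [115.8, -169.9, 329.4]
ee_rot: [-0.012, 0.965, -0.004, 0.26]
contact_force: [-1.3, -0.5, -1.6]
gripper_width: 31.0
grasp_force: 65.3
```

Call:
drive_tool --pt "0.7 38 0 -24 0"

```text
clock: 30.8
position: [92.6, -171.6, 328.8]
ee_rot: [-0.009, 0.967, -0.004, 0.255]
contact_force: [0.6, -1.2, -0.7]
gripper_width: 30.9
grasp_force: 65.3
```

```bash
python3 st.py
```

```text
30.8 [  92.6 -171.6  328.8] [-0.923 -0.605 -0.541 -0.415 -1.326 -0.59 ] toolz [ 0.492 -0.002 -0.87 ] y [-0.016  1.    -0.012] tilt 0.515
K px (np.float64(411.5043352786263), np.float64(350.27506652021344)) K in tool [-420.06547991  189.96218233  334.27583119]
```

```bash
cat > kin.py <<'E'
import numpy as np
from scipy.optimize import least_squares
from scipy.spatial.transform import Rotation as R
D=[([198.07,592.13,230.22],[1.50658,.38552,.006566,-.00049,-1.19404,-.25863],[0,0,-1]),
([494.5,71.05,501],[.468127,.104149,.286075,-.00023,-1.75333,-2.007247],[-.001,0,-1]),
([828.7,75,427.1],[.2866,.89198,1.40772,.0097,-2.05196,-1.8206],[.036,.002,-.999]),
([706.2,66.3,406.7],[.32976,.458786,.537755,.0208,-1.58515,-1.86826],[.068,.001,-.998]),
([774,50.8,632.3],[.319,.662,1.407,.13,-1.94,-1.789],[.382,-.001,-.924]),
([768.9,49,702.2],[.342,.601,1.407,.193,-1.828,-1.781],[.542,-.004,-.84]),
([555.3,22.6,342.6],[.439,-.069,-.529,.407,-.626,-2.252],[.539,-.003,-.842]),
([631.4,27.2,233.2],[.323,.16,-.65,.696,-.277,-2.491],[.541,-.004,-.841]),
([303.2,9.6,332.9],[1.291,-.724,-.924,.573,-1.279,-3.02],[.532,-.026,-.846]),
([455,-256.4,304],[-.306,-.051,-.371,-.244,-.724,-1.097],[.534,-.001,-.846]),
([270.8,-262.8,118.9],[-.752,.015,-.685,-.755,-.567,-.19],[.538,0,-.843]),
([186.3,-164,333.9],[-.139,-.719,-.685,-.087,-1.048,-1.375],[.533,.002,-.846]),
([92.6,-171.6,328.8],[-.923,-.605,-.541,-.415,-1.326,-.59],[.492,-.002,-.87])]
rz=lambda a:R.from_euler('z',a);ry=lambda a:R.from_euler('y',a);rx=lambda a:R.from_euler('x',a)
# zero pose: upper arm up, forearm +x ; q2 fwd pitch, q3 opposite, q4 roll about forearm, q5 pitch opposite
def fk(q,p):
    a1,h,L2,e,L3,L6,d,s4=p
    A=rz(q[0]);B=A*ry(q[1]);C=B*ry(-q[2]);W=C*rx(np.sign(s4)*q[3]);T=W*ry(-q[4])
    pos=A.apply([a1,-d,h])+B.apply([0,0,L2])+C.apply([L3,0,e])+T.apply([L6,0,0])
    return pos,T,T*rx(0)
def res(p,s):
    o=[]
    for P,q,z in D:
        x,T,_=fk(q,list(p)+[s]);o+=list(x-P)+list(300*(T.apply([1,0,0])-z))
    return np.array(o)
best=min((least_squares(res,[0,400,400,0,400,200,160],args=(s,)) for s in(1,-1)),key=lambda r:r.cost);S=[s for s in(1,-1) if abs(least_squares(res,best.x,args=(s,)).cost-best.cost)<1e-3][0]
p=list(best.x)+[S]
if __name__=="__main__":
    print(np.round(p,1),best.cost,np.abs(best.fun).max())
E
python3 kin.py
```

```text
[  2.9 168.  555.5   7.8 418.8 299.8 148.7  -1. ] 21594.22622749908 88.02526914443939
```

```bash
python3 - <<'E'
import re
s=open('kin.py').read()
i=s.index("def fk");j=s.index("if __name__")
s=s[:i]+'''LO=np.array([-1.21,-1.07,-3.16,-2.99]);
def fk(q,p,S):
    t1,t2,t3,t4=np.array(p[:12]).reshape(4,3)
    A=rz(q[0]);B=A*ry(q[1]);C=B*ry(-q[2]);W=C*rx(S*q[3]);T=W*ry(-q[4])
    return A.apply(t1)+B.apply(t2)+C.apply(t3)+T.apply(t4),T
def res(p,S):
    o=[]
    for P,q,z in D:
        x,T=fk(q,p,S);o+=list(x-P)+list(300*(T.apply([1,0,0])-z))
    return np.r_[o,np.array(p)*1e-3]
x0=[0,-160,400,0,0,400,400,0,0,200,0,0]
fits=[(least_squares(res,x0,args=(s,)),s) for s in(1,-1)]
best,S=min(fits,key=lambda r:r[0].cost);p=best.x
'''+'''if __name__=="__main__":
    print(np.round(p.reshape(4,3),1),S,best.cost);print(best.fun[:-12].reshape(-1,6).round(1))
'''
open('kin.py','w').write(s)
E
python3 kin.py
```

```text
[[-1.000e-01 -0.000e+00  1.605e+02]
 [-3.000e-01 -1.000e-01  5.649e+02]
 [ 4.218e+02  3.000e-01  1.000e-01]
 [ 2.978e+02 -1.599e+02  3.000e-01]] -1 1.2462463877344736
[[-0.1  0.  -0.  -0.2 -0.6  0. ]
 [-0.   0.1 -0.1  0.1 -0.   0. ]
 [ 0.1  0.1  0.2 -0.1 -0.1 -0.1]
 [-0.   0.1  0.  -0.1  0.1  0.1]
 [-0.   0.1  0.1 -0.2 -0.1 -0.1]
 [ 0.1 -0.3 -0.2 -0.2 -0.  -0.2]
 [-0.  -0.1  0.4  0.2  0.   0. ]
 [-0.1  0.  -0.2 -0.2 -0.  -0.1]
 [-0.  -0.1 -0.   0.2 -0.   0. ]
 [-0.1  0.1 -0.3 -0.1  0.1  0.1]
 [ 0.2 -0.1  0.1  0.2  0.1  0.1]
 [ 0.1 -0.1  0.3  0.2 -0.2  0.1]
 [-0.  -0.  -0.3  0.  -0.  -0.2]]
```

```bash
cat > plan.py <<'E'
from kin import *
lo=np.array([-3.1,-1.2,-1.06,-3.1,-2.98]);hi=np.array([3.1,2.05,1.408,2.0,-.17])
def ik(P,z,q0,w):
    f=lambda q:(lambda r:np.r_[r[0]-P,w*(r[1].apply([1,0,0])-z)])(fk(q,p,S))
    r=least_squares(f,np.clip(q0,lo+1e-4,hi-1e-4),bounds=(lo,hi));return r.x,r.fun
til=lambda T:(lambda v:(round(float(np.arctan2(v[0],-v[2])),3),round(float(v[1]),3)))(T.apply([1,0,0]))
if __name__=="__main__":
    # calibrate w at stretch limit: 50mm push
    q0=[.319,.662,1.407,.13,-1.94];x0,T0=fk(q0,p,S);z0=T0.apply([1,0,0]);X=np.array([-.924,-.02,-.382])
    d=-300*X-200*z0;d*=50/np.linalg.norm(d)
    for w in(200,400,700,1000,1500):
        q,r=ik(x0+d,z0,q0,w);x,T=fk(q,p,S);print('w',w,til(T),(x-x0).round(1))
    print('observed .392->~.42, move (.8,-.4,10.2)')
E
python3 plan.py
```

```text
w 200 (0.51, -0.002) [17.   0.2 28.8]
w 400 (0.449, -0.002) [ 5.9 -0.5 16.1]
w 700 (0.415, -0.002) [-0.4 -0.9  9.1]
w 1000 (0.404, -0.001) [-2.5 -1.1  6.8]
w 1500 (0.397, -0.001) [-3.7 -1.1  5.5]
observed .392->~.42, move (.8,-.4,10.2)
```

```bash
cat > srch.py <<'E'
from plan import *
import itertools,sys
t=float(sys.argv[1]);z=np.array([np.sin(t),0,-np.cos(t)]);out=[]
for x,y,h in itertools.product(range(250,800,75),(-280,-160,-60,40),(90,150,250,350,500,650)):
    P=np.array([x,y,h]);q,r=ik(P,z,[np.arctan2(y,x)+.3,0,-.4,0,-.8],600)
    if np.abs(r).max()>1: continue
    for d in((-1,0,0),(0,0,-1),(-.7,0,-.7),(-.7,0,.7),(0,0,1),(.7,0,-.7),(.7,0,.7)):
        q2,r2=ik(P+50*np.array(d),z,q,600);X,T=fk(q2,p,S);a=til(T)
        if t-a[0]>.012: out.append((a[0]-t,a[1],(x,y,h),d,(X-P).round().tolist(),q2.round(2).tolist()))
for o in sorted(out)[:14]: print(o)
E
python3 srch.py .52
```

```text
(-0.025000000000000022, 0.025, (775, -60, 90), (-0.7, 0, -0.7), [-28.0, -7.0, -25.0], [0.14, 0.57, -0.35, 0.23, -0.17])
(-0.02100000000000002, 0.02, (775, -60, 90), (0, 0, -1), [6.0, -5.0, -42.0], [0.13, 0.63, -0.28, 0.25, -0.17])
(-0.020000000000000018, 0.016, (700, -60, 150), (-0.7, 0, -0.7), [-31.0, -5.0, -26.0], [0.15, 0.38, -0.54, 0.35, -0.17])
(-0.019000000000000017, 0.013, (325, -60, 250), (-0.7, 0, -0.7), [-26.0, -10.0, -17.0], [0.58, -0.59, -1.06, 0.4, -0.7])
(-0.018000000000000016, 0.013, (325, -60, 250), (0, 0, -1), [8.0, -9.0, -34.0], [0.44, -0.43, -1.06, 0.4, -0.51])
(-0.018000000000000016, 0.015, (700, -60, 150), (0, 0, -1), [5.0, -4.0, -42.0], [0.15, 0.45, -0.46, 0.34, -0.17])
(-0.016000000000000014, 0.004, (775, 40, 150), (-0.7, 0, -0.7), [-31.0, -1.0, -28.0], [0.25, 0.47, -0.49, 0.77, -0.17])
(-0.016000000000000014, 0.013, (775, -60, 90), (-1, 0, 0), [-46.0, -4.0, 7.0], [0.14, 0.5, -0.41, 0.34, -0.17])
(-0.015000000000000013, 0.002, (400, 40, 250), (-0.7, 0, -0.7), [-29.0, -0.0, -22.0], [0.75, -0.34, -1.06, 0.66, -0.57])
(-0.015000000000000013, 0.002, (400, 40, 250), (0, 0, -1), [6.0, -0.0, -38.0], [0.6, -0.23, -1.06, 0.75, -0.41])
(-0.013000000000000012, 0.003, (775, 40, 150), (0, 0, -1), [3.0, -1.0, -45.0], [0.25, 0.54, -0.41, 0.75, -0.17])
```

```bash
cat > greedy.py <<'E'
from plan import *
import sys
q=np.array([-.923,-.605,-.541,-.415,-1.326]);t=.515
P0=np.array([float(v) for v in sys.argv[1:4]])
z=np.array([np.sin(t),0,-np.cos(t)]);q,_=ik(P0,z,[.3,-.3,-.9,.3,-.8],600)
dirs=[np.array(d)/np.linalg.norm(d) for d in((-1,0,0),(0,0,-1),(-1,0,-1),(-1,0,1),(-1,1,0),(-1,-1,0),(-1,.5,-1),(-1,-.5,-1),(0,1,-1),(0,-1,-1),(-1,0,-.4),(-.4,0,-1))]
for k in range(30):
    x,T=fk(q,p,S);zz=T.apply([1,0,0]);b=None
    for d in dirs:
        q2,_=ik(x+50*d,zz,q,600);X,T2=fk(q2,p,S);v=T2.apply([1,0,0])
        if X[2]<130 or np.hypot(X[0],X[1])<230 or np.abs(q2-q).max()>.18: continue
        sc=v[0]-zz[0]+.7*(abs(v[1])-abs(zz[1]))
        if b is None or sc<b[0]: b=(sc,q2,d,X,til(T2))
    if b is None: print('stuck');break
    q=b[1];print(k,b[2].round(2),b[3].round(),b[4],q.round(2))
    if b[4][0]<-.1 or b[0]>-.003: break
E
python3 greedy.py 350 -60 300; echo; python3 greedy.py 400 40 300
```

```text
0 [-0.71  0.   -0.71] [315. -60. 265.] (0.515, 0.0) [ 0.61 -0.58 -0.99  0.42 -0.77]

0 [ 0.    0.71 -0.71] [400.  75. 265.] (0.515, 0.0) [ 0.8  -0.29 -0.93  0.62 -0.65]
```

```bash
sed -i 's/ or b\[0\]>-.003: break/ or (k>6 and b[0]>-.003): break/' greedy.py; python3 greedy.py 320 -60 250; echo; python3 greedy.py 420 60 240;echo; python3 greedy.py 330 -160 200
```

```text
0 [-0.67  0.33 -0.67] [298. -53. 238.] (0.491, 0.012) [ 0.7  -0.61 -1.06  0.43 -0.78]
1 [-0.67  0.33 -0.67] [282. -49. 234.] (0.46, 0.028) [ 0.8  -0.67 -1.06  0.4  -0.87]
2 [-0.67  0.33 -0.67] [267. -45. 229.] (0.428, 0.042) [ 0.9  -0.72 -1.06  0.37 -0.96]
3 [-0.67  0.33 -0.67] [256. -42. 223.] (0.395, 0.056) [ 0.99 -0.76 -1.06  0.35 -1.03]
4 [-0.67  0.33 -0.67] [247. -39. 215.] (0.362, 0.07) [ 1.02 -0.78 -1.06  0.31 -1.05]
5 [-0.67  0.33 -0.67] [239. -38. 205.] (0.329, 0.085) [ 1.01 -0.77 -1.06  0.27 -1.04]
6 [-0.67  0.33 -0.67] [230. -37. 194.] (0.297, 0.101) [ 0.96 -0.75 -1.06  0.22 -1.02]
7 [ 0.    0.71 -0.71] [247. -11. 179.] (0.272, 0.113) [ 0.87 -0.59 -1.06  0.18 -0.85]
8 [-0.67  0.33 -0.67] [236.  -7. 171.] (0.238, 0.128) [ 0.89 -0.6  -1.06  0.13 -0.86]
9 [ 0.    0.71 -0.71] [253.  22. 154.] (0.212, 0.138) [ 0.87 -0.46 -1.06  0.11 -0.73]
10 [-0.67  0.33 -0.67] [244.  30. 145.] (0.177, 0.152) [ 0.89 -0.44 -1.06  0.06 -0.72]
11 [-0.67  0.33 -0.67] [236.  39. 134.] (0.14, 0.165) [ 0.91 -0.41 -1.06  0.01 -0.7 ]
stuck

0 [-0.37  0.   -0.93] [408.  60. 207.] (0.498, 0.001) [ 0.65 -
[... 701 characters left out ...]
5 -0.6 ]
9 [-0.93  0.   -0.37] [264.  80. 143.] (0.177, 0.054) [ 1.08 -0.32 -1.06  0.2  -0.71]
10 [-0.71  0.   -0.71] [250.  83. 135.] (0.139, 0.056) [ 1.11 -0.31 -1.06  0.15 -0.72]
11 [-0.93  0.   -0.37] [221.  88. 141.] (0.109, 0.054) [ 1.26 -0.4  -1.06  0.12 -0.83]
12 [-0.67  0.33 -0.67] [205. 112. 133.] (0.078, 0.049) [ 1.37 -0.36 -1.06  0.09 -0.81]
stuck

0 [-1.  0.  0.] [ 280. -160.  200.] (0.515, 0.0) [-0.   -0.41 -0.96 -0.   -0.51]
1 [-1.  0.  0.] [ 230. -160.  200.] (0.515, 0.0) [-0.   -0.55 -1.   -0.   -0.61]
2 [-1.  0.  0.] [ 180. -160.  200.] (0.515, 0.0) [-0.01 -0.71 -1.02 -0.01 -0.74]
3 [ 0.    0.71 -0.71] [ 180. -153.  170.] (0.514, 0.028) [-0.05 -0.64 -1.06 -0.09 -0.64]
stuck
```

Call:
drive_tool --pt "0.7 -30 0 17 0" --pt "0.7 -65 0 36 0" --pt "0.7 -98 0 55 0" --pt "0.7 -131 0 74 0" --pt "0.7 -148 30 93 0" --pt "0.7 -165 62 114 0" --pt "0.7 -182 95 135 0" --pt "0.7 -200 128 156 0" --pt "0.7 -218 162 177 0" --pt "0.7 -236 195 198 0" --pt "0.7 -255 228 221 0" --pt "0.7 -255 228 221 0"

```text
clock: 32.05
position: [421.2, 63.7, 257.9]
ee_rot: [-0.011, 0.967, -0.003, 0.254]
contact_force: [-0.2, -0.5, -0.3]
gripper_width: 31.1
grasp_force: 65.3
```

```bash
sed -i '/^cv2.imwrite/d' st.py; python3 st.py|head -1
```

```text
32.05 [421.2  63.7 257.9] [ 0.707 -0.244 -0.92   0.621 -0.581 -2.727] toolz [ 0.491 -0.001 -0.871] y [-0.02   1.    -0.012] tilt 0.513
```

Call:
drive_tool --pt "0.7 78 0 63 0"

```text
clock: 32.15
position: [408.0, 67.9, 218.8]
ee_rot: [-0.011, 0.966, 0.002, 0.258]
contact_force: [2.7, -0.7, 0.7]
gripper_width: 31.3
grasp_force: 65.3
```

Call:
drive_tool --pt "0.7 78 0 63 0"

```text
clock: 32.25
position: [400.5, 62.7, 199.6]
ee_rot: [-0.011, 0.971, 0.0, 0.237]
contact_force: [-0.2, -0.5, -0.0]
gripper_width: 30.9
grasp_force: 65.3
```

Call:
drive_tool --pt "0.7 76 0 65 0"

```text
clock: 32.35
position: [395.1, 60.1, 181.9]
ee_rot: [-0.01, 0.976, 0.002, 0.216]
contact_force: [0.5, -0.4, -0.1]
gripper_width: 31.1
grasp_force: 65.3
```

Call:
drive_tool --pt "0.7 74 0 67 0"

```text
clock: 32.45
position: [391.6, 59.7, 165.2]
ee_rot: [-0.011, 0.98, 0.005, 0.198]
contact_force: [0.4, 0.6, -1.0]
gripper_width: 31.1
grasp_force: 65.3
```

```bash
python3 st.py|head -1
```

```text
32.45 [391.6  59.7 165.2] [ 0.666 -0.139 -1.069  0.652 -0.386 -2.791] toolz [ 0.387  0.014 -0.922] y [-0.023  1.     0.005] tilt 0.398
```

Call:
drive_tool --pt "0.7 100 0 10 0"

```text
clock: 32.55
position: [362.3, 57.4, 164.4]
ee_rot: [-0.01, 0.984, 0.005, 0.179]
contact_force: [-1.0, -0.6, -0.1]
gripper_width: 31.0
grasp_force: 65.3
```

Call:
drive_tool --pt "0.7 100 0 10 0"

```text
clock: 32.65
position: [331.8, 56.9, 168.5]
ee_rot: [-0.011, 0.986, 0.008, 0.165]
contact_force: [-0.7, -0.1, 0.1]
gripper_width: 30.9
grasp_force: 65.3
```

Call:
drive_tool --pt "0.7 100 0 15 0"

```text
clock: 32.75
position: [303.1, 57.1, 172.5]
ee_rot: [-0.012, 0.988, 0.011, 0.15]
contact_force: [-0.1, 0.2, 0.3]
gripper_width: 30.9
grasp_force: 65.3
```

Call:
drive_tool --pt "0.7 100 0 15 0"

```text
clock: 32.85
position: [273.2, 57.7, 177.7]
ee_rot: [-0.011, 0.991, 0.012, 0.136]
contact_force: [-0.9, 1.6, 0.2]
gripper_width: 31.0
grasp_force: 65.3
```

```bash
python3 st.py|head -1
```

```text
32.85 [273.2  57.7 177.7] [ 1.118 -0.442 -1.069  0.32  -0.824 -2.87 ] toolz [ 0.269  0.026 -0.963] y [-0.026  0.999  0.02 ] tilt 0.273
```

Call:
drive_tool --pt "0.7 61 0 80 0"

```text
clock: 32.95
position: [273.0, 65.4, 166.2]
ee_rot: [-0.021, 0.992, 0.024, 0.124]
contact_force: [0.2, 1.9, -1.2]
gripper_width: 30.8
grasp_force: 65.3
```

Call:
drive_tool --pt "0.7 61 0 80 0"

```text
clock: 33.05
position: [274.2, 66.0, 147.2]
ee_rot: [-0.018, 0.994, 0.021, 0.104]
contact_force: [-0.3, -0.1, 0.4]
gripper_width: 30.9
grasp_force: 65.3
```

Call:
drive_tool --pt "0.7 58 0 82 0"

```text
clock: 33.15
position: [275.5, 67.3, 127.1]
ee_rot: [-0.016, 0.996, 0.022, 0.084]
contact_force: [-0.3, 0.8, 0.1]
gripper_width: 31.2
grasp_force: 65.3
```

```bash
python3 st.py|head -1
```

```text
33.15 [275.5  67.3 127.1] [ 0.975 -0.248 -1.069  0.193 -0.625 -2.663] toolz [ 0.167  0.046 -0.985] y [-0.036  0.999  0.041] tilt 0.168
```

```bash
sed -i 's/t=.515/t=float(sys.argv[4])/' greedy.py; python3 srch.py .168|head -6; python3 greedy.py 275 67 140 .168
```

```text
(-0.02300000000000002, 0.019, (250, -60, 150), (-0.7, 0, -0.7), [-19.0, -10.0, -14.0], [0.53, -0.39, -1.06, 0.08, -0.76])
(-0.02100000000000002, 0.023, (325, -60, 90), (-0.7, 0, -0.7), [-21.0, -8.0, -23.0], [0.35, 0.01, -1.06, 0.08, -0.36])
(-0.018000000000000016, 0.016, (250, -60, 150), (0, 0, -1), [13.0, -7.0, -35.0], [0.45, -0.23, -1.06, 0.09, -0.6])
(-0.014000000000000012, 0.012, (325, -60, 90), (-1, 0, 0), [-41.0, -5.0, 10.0], [0.42, -0.14, -1.06, 0.11, -0.5])
(-0.013000000000000012, 0.015, (325, -60, 90), (0, 0, -1), [8.0, -4.0, -43.0], [0.33, 0.12, -1.06, 0.15, -0.25])
(-0.01200000000000001, 0.007, (250, -60, 150), (-1, 0, 0), [-43.0, -4.0, 12.0], [0.75, -0.58, -1.06, 0.12, -0.98])
0 [-0.67 -0.33 -0.67] [260.  53. 131.] (0.136, 0.004) [ 1.   -0.28 -1.06  0.17 -0.72]
1 [-0.93  0.   -0.37] [231.  57. 138.] (0.106, 0.006) [ 1.14 -0.37 -1.06  0.13 -0.84]
2 [-0.67  0.33 -0.67] [216.  80. 131.] (0.074, 0.005) [ 1.25 -0.35 -1.06  0.09 -0.84]
stuck
```

Call:
drive_tool --pt "0.7 78 -33 53 0"

```text
clock: 33.25
position: [263.8, 50.6, 117.7]
ee_rot: [-0.016, 0.997, 0.023, 0.065]
contact_force: [-0.4, -0.8, -0.1]
gripper_width: 30.7
grasp_force: 65.3
```

Call:
drive_tool --pt "0.7 98 -18 20 0"

```text
clock: 33.35
position: [236.2, 38.1, 123.8]
ee_rot: [-0.013, 0.998, 0.024, 0.047]
contact_force: [0.8, -0.6, 0.8]
gripper_width: 30.9
grasp_force: 65.3
```

```bash
python3 st.py|head -1;python3 - <<'E'
from h import *
s=arm.read_state();M=R.from_quat(s['ee_rot']).as_matrix();t=np.array([430,-275,130.])
print(M.T@(t-s['position']))
E
```

```text
33.35 [236.2  38.1 123.8] [ 0.975 -0.332 -1.069  0.074 -0.741 -2.571] toolz [ 0.094  0.05  -0.994] y [-0.029  0.998  0.047] tilt 0.094
[-185.79564777 -317.92095984   -3.5988645 ]
```

Call:
drive_tool --pt "0.7 -35 0 -10 0" --pt "0.7 -70 -10 -20 0" --pt "0.7 -100 -40 -20 0" --pt "0.7 -120 -80 -20 0" --pt "0.7 -140 -120 -20 0" --pt "0.7 -155 -160 -20 0" --pt "0.7 -170 -200 -20 0" --pt "0.7 -180 -240 -20 0" --pt "0.7 -186 -280 -20 0" --pt "0.7 -186 -318 -20 0" --pt "0.7 -186 -318 -20 0" --pt "0.7 -186 -318 -20 0"

```text
clock: 34.55
position: [430.3, -274.0, 145.9]
ee_rot: [-0.014, 0.998, 0.027, 0.049]
contact_force: [0.2, 0.6, -1.0]
gripper_width: 30.9
grasp_force: 65.3
```

```bash
python3 st.py|head -1;python3 - <<'E'
from h import *
im=arm.get_image("wrist");cv2.imwrite('pics/tr.png',im)
hsv=cv2.cvtColor(im,cv2.COLOR_BGR2HSV);m=((hsv[...,1]>70)&(hsv[...,0]<25)).astype(np.uint8)
r=m[150:330:6,230:420:4]
print('\n'.join(''.join('#' if v else '.' for v in row) for row in r))
E
```

```text
34.55 [ 430.3 -274.   145.9] [-0.3    0.253 -0.386 -0.109 -0.858 -1.173] toolz [ 0.097  0.056 -0.994] y [-0.031  0.998  0.053] tilt 0.097
................................................
................................................
................................................
................................................
................................................
...............................................#
..............................................##
..............................................##
.............................................###
.............................................###
....................########................####
..................##########.#.............#####
.................##############............#####
#...............################..........######
######..........################.........#######
############....################.........#######
#########......##################.......########
########.......###################......########
#######.......####################.......#######
#######.......####################.......#######
####..........####################..........####
####...........###################..........####
................##################..............
...............###################..............
...............##################...............
...............##################...............
...............###################..............
.............######################.............
.............######################.............
.............######################.............
```

```bash
cat > fit.py <<'E'
from h import *
from scipy.optimize import minimize
import sys
im=cv2.imread(sys.argv[1]);hsv=cv2.cvtColor(im,cv2.COLOR_BGR2HSV);m=((hsv[...,1]>70)&(hsv[...,0]<25)).astype(np.uint8)
p=arm.camera_params("wrist");Ti=np.linalg.inv(p['tool_from_camera']);f=200/np.tan(np.radians(p['fov_y']/2))
def px(P):
    c=P@Ti[:3,:3].T+Ti[:3,3];h=np.hypot(c[:,0],c[:,1]);th=np.arctan2(h,c[:,2]);return np.c_[p['cx']+f*th*c[:,0]/h,p['cy']+f*th*c[:,1]/h]
a=np.linspace(0,2*np.pi,40)
def mask(v):
    ph,x0,y0,z0,th=v;u=np.array([np.sin(ph),np.sin(th),-np.cos(ph)]);u/=np.linalg.norm(u);e1=np.cross(u,[0,1,0]);e1/=np.linalg.norm(e1);e2=np.cross(u,e1);K=np.array([x0,y0,z0])
    out=np.zeros((1600,2560),np.uint8)
    C=lambda s,r:K+s*u+r*(np.cos(a)[:,None]*e1+np.sin(a)[:,None]*e2)
    for A,B in((C(-49,16),C(-17,18.5)),(C(-17,16),C(17,16))):
        hl=cv2.convexHull((px(np.r_[A,B])*4).astype(np.int32));cv2.fillConvexPoly(out,hl,1)
    return cv2.resize(out.astype(np.float32),(640,400),interpolation=cv2.INTER_AREA)
r0,r1=int(sys.argv[2]),int(sys.argv[3]);sl=(slice(r0,r1),slice(284,374));M=m[sl].astype(float)
pr=lambda v:(v[4]/.2)**2*30+((v[2])/3)**2*10
cost=lambda v:np.abs(mask(v)[sl]-M).sum()+pr(v)
for ph in(-.2,.1,.4):
    r=minimize(cost,[ph,0,0,-18,0],method='Nelder-Mead',options=dict(initial_simplex=np.array([[ph,0,0,-18,0],[ph+.15,0,0,-18,0],[ph,4,0,-18,0],[ph,0,2,-18,0],[ph,0,0,-10,0],[ph,0,0,-18,.1]]),maxiter=400))
    print(r.x.round(3),round(r.fun,1),M.sum())
E
python3 fit.py pics/tr.png 190 300
```

```text
[-5.0000e-03 -2.7650e+00  1.2020e+00 -2.2265e+01  2.0000e-03] 352.5 6299.0
[ 1.0200e-01  1.7930e+00  1.0580e+00 -2.1617e+01 -5.0000e-03] 346.6 6299.0
[ 1.2900e-01  3.7290e+00  6.9600e-01 -2.3931e+01 -1.2000e-02] 366.5 6299.0
```

Call:
drive_tool --pt "0.7 3 -2 30 0" --pt "0.7 6 -3 60 0" --pt "0.7 8 -5 85 0" --pt "0.7 10 -6 100 0" --pt "0.7 10 -6 105 0" --pt "0.7 10 -6 105 0"

```text
clock: 35.2
position: [431.3, -273.8, 41.4]
ee_rot: [-0.016, 0.998, 0.027, 0.05]
contact_force: [0.6, -0.9, -0.6]
gripper_width: 31.0
grasp_force: 65.3
```

```bash
python3 st.py|head -1;python3 - <<'E'
from h import *
im=arm.get_image("wrist");cv2.imwrite('pics/tr2.png',im)
hsv=cv2.cvtColor(im,cv2.COLOR_BGR2HSV);m=((hsv[...,1]>70)&(hsv[...,0]<25)).astype(np.uint8)
r=m[186:340:6,230:420:4]
print('\n'.join(''.join('#' if v else '.' for v in row) for row in r))
E
python3 fit.py pics/tr2.png 190 325
```

```text
35.2 [ 431.3 -273.8   41.4] [-0.301  0.406 -0.485 -0.145 -0.608 -1.121] toolz [ 0.098  0.056 -0.994] y [-0.035  0.998  0.053] tilt 0.098
................................................
................................................
................................................
................................................
....................########....................
..................##########.#..................
.................##############.................
................################................
................################................
................################................
...............##################...............
...............##################...............
..............####################..............
..............####################..............
..............####################..............
...............##################...............
................#################...............
.................##############.................
...................##########...................
.......................#........................
................................................
................................................
.............#####..............................
.............#############......................
.#............................................#.
##............................................##
[  0.188   3.382   0.688 -14.759   0.015] 464.6 6047.0
[ 1.8400e-01  3.4230e+00  9.3600e-01 -1.4823e+01  1.0000e-03] 423.7 6047.0
[ 1.8500e-01  3.6720e+00  9.3000e-01 -1.5217e+01  1.0000e-03] 422.1 6047.0
```

Call:
drive_tool --pt "0.7 0 0 2 0" --pt "0.7 0 0 4 0" --pt "0.7 0 0 7 0" --pt "0.7 0 0 10 0" --pt "0.7 0 0 10 0"

```text
clock: 35.75
position: [435.8, -275.1, 35.3]
ee_rot: [-0.016, 0.998, 0.026, 0.054]
contact_force: [0.2, 6.6, 17.5]
gripper_width: 31.2
grasp_force: 73.1
```

Call:
drive_tool --pt "0.7 -3 0 1 0" --pt "0.7 -6 0 3 0" --pt "0.7 -9 0 5 0" --pt "0.7 -9 0 5 0"

```text
clock: 36.15
position: [445.1, -275.7, 32.9]
ee_rot: [-0.017, 0.998, 0.025, 0.054]
contact_force: [-4.3, 3.0, 26.4]
gripper_width: 31.1
grasp_force: 88.3
```

```bash
python3 st.py|head -1;python3 - <<'E'
from h import *
im=arm.get_image("wrist");cv2.imwrite('pics/tr3.png',im)
E
python3 fit.py pics/tr3.png 186 316
```

```text
36.15 [ 445.1 -275.7   32.9] [-0.296  0.432 -0.469 -0.146 -0.587 -1.122] toolz [ 0.107  0.052 -0.993] y [-0.037  0.998  0.048] tilt 0.107
[-1.1800e-01 -1.7300e-01  9.9200e-01 -1.7189e+01  9.0000e-03] 418.6 7780.0
[-9.9000e-02  1.1390e+00  9.6000e-01 -1.8821e+01  5.0000e-03] 388.1 7780.0
[-5.1000e-02  4.0950e+00  1.2700e+00 -2.2644e+01  1.2000e-02] 575.3 7780.0
```

Call:
drive_tool --pt "0.7 0 0 -2 0" --pt "0.7 0 0 -4 0" --pt "0.7 0 0 -5 0" --pt "0.7 0 0 -5 0"

```text
clock: 36.6
position: [441.9, -274.8, 33.2]
ee_rot: [-0.015, 0.998, 0.027, 0.051]
contact_force: [1.5, 0.3, 7.3]
gripper_width: 30.9
grasp_force: 83.3
```

```bash
python3 st.py|head -1;python3 - <<'E'
from h import *
im=arm.get_image("wrist");cv2.imwrite('pics/tr4.png',im)
E
python3 fit.py pics/tr4.png 186 316
```

```text
36.6 [ 441.9 -274.8   33.2] [-0.297  0.43  -0.471 -0.147 -0.594 -1.124] toolz [ 0.101  0.055 -0.993] y [-0.033  0.998  0.052] tilt 0.101
[-9.4000e-02  1.0510e+00  9.6900e-01 -1.8342e+01  3.0000e-03] 284.1 7617.0
[-9.000e-02  1.378e+00  8.750e-01 -1.877e+01  1.000e-03] 288.4 7617.0
[-9.1000e-02  1.2260e+00  8.9400e-01 -1.8487e+01  2.0000e-03] 286.2 7617.0
```

Call:
drive_tool --pt "0.25 0 0 0 0" --pt "0.2 0 0 0 0" --pt "0.15 0 0 0 0" --pt "0.1 0 0 0 0" --pt "0.0 0 0 0 0" --pt "-0.2 0 0 0 0" --pt "-0.5 0 0 0 0" --pt "-0.8 0 0 0 0" --pt "-0.8 0 0 0 0" --pt "-0.8 0 0 0 0"

```text
clock: 37.65
position: [441.0, -274.4, 32.6]
ee_rot: [-0.015, 0.998, 0.027, 0.05]
contact_force: [1.1, -0.5, 0.2]
gripper_width: 76.8
grasp_force: 0.0
```

```bash
python3 st.py|head -1;python3 - <<'E'
from h import *
im=arm.get_image("wrist");cv2.imwrite('pics/tr5.png',im)
E
python3 fit.py pics/tr5.png 186 316
```

```text
37.65 [ 441.  -274.4   32.6] [-0.297  0.43  -0.472 -0.148 -0.595 -1.124] toolz [ 0.099  0.056 -0.994] y [-0.033  0.998  0.053] tilt 0.099
[ -0.09    0.674   2.705 -17.392   0.05 ] 169.5 7554.0
[ -0.08    1.383   2.646 -18.37    0.05 ] 189.0 7554.0
[ -0.082   1.053   2.592 -17.697   0.045] 184.5 7554.0
```

Call:
drive_tool --pt "-0.8 0 0 -15 0" --pt "-0.8 0 0 -35 0" --pt "-0.8 0 0 -60 0" --pt "-0.8 0 0 -100 0" --pt "-0.8 0 0 -140 0" --pt "-0.8 0 0 -140 0" --pt "-0.8 0 0 -140 0"

```text
clock: 38.4
position: [427.4, -282.2, 172.6]
ee_rot: [-0.015, 0.998, 0.027, 0.051]
contact_force: [-0.2, 0.9, 0.1]
gripper_width: 76.9
grasp_force: 0.0
```

```bash
python3 st.py|head -1;python3 - <<'E'
from h import *
im=arm.get_image("wrist");cv2.imwrite('pics/tr6.png',im)
hsv=cv2.cvtColor(im,cv2.COLOR_BGR2HSV);m=((hsv[...,1]>70)&(hsv[...,0]<25)).astype(np.uint8)
n,l,st,c=cv2.connectedComponentsWithStats(m)
s=arm.read_state();M=R.from_quat(s['ee_rot']).as_matrix();p=arm.camera_params("wrist");Ti=np.linalg.inv(p['tool_from_camera']);f=200/np.tan(np.radians(p['fov_y']/2))
def wpx(P):
    q=(Ti@np.r_[M.T@(np.array(P)-s['position']),1])[:3];h=np.hypot(*q[:2]);th=np.arctan2(h,q[2]);return (p['cx']+f*th*q[0]/h).round(1),(p['cy']+f*th*q[1]/h).round(1)
print([(st[i].tolist(),c[i].round(1).tolist()) for i in range(1,n) if 300<st[i,4]<20000])
print('pred knob top/foot',wpx([438,-273,70]),wpx([438,-273,4]))
E
```

```text
38.4 [ 427.4 -282.2  172.6] [-0.319  0.224 -0.349 -0.106 -0.921 -1.16 ] toolz [ 0.102  0.056 -0.993] y [-0.033  0.998  0.052] tilt 0.102
[([306, 154, 41, 54, 1716], [325.8, 180.6]), ([533, 200, 26, 41, 400], [545.4, 222.4]), ([444, 333, 37, 52, 693], [461.2, 360.8]), ([148, 352, 57, 46, 1016], [171.9, 373.8])]
pred knob top/foot (np.float64(327.0), np.float64(193.6)) (np.float64(322.9), np.float64(169.8))
```

```bash
python3 -c "
from bench import arm
print(arm.job_done())"
```

```text
the job is handed in; nothing more can be done
None
```

I rocked the stopper out and stood it upright and released on the drip tray, with the flask looking fully down in its holder; the job is handed in at about 38 s, and no verdict came back.

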